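# Put away the delivery at the card-shop counter

### The job

Put away the delivery: slide every flat tin end-first and straight in under the low shelf, side by side, until none sticks out past its front edge, and file the pink card set with three gold bars upright in its place by number in the row in the tray, between the mint green and the cream one, pushing these apart to make room and keeping the row standing in order. When everything is put away, press the terminal's green button fully down and let it up again. Leave the other things on the counter alone.

Things in the scene. Friction and masses are not known exactly. Their poses are not given: they have to be found in the camera images.
- shelf: Low charcoal shelf, fixed (place and yaw vary): board 326 wide (y) x 130 deep (x) x 12 thick, underside 30 mm above the table, top 42 mm. Open only in front; 298 mm wide inside between legs; a stop inside lies 97 mm behind the front edge. Origin on the table below the middle of the front edge; +x points into the shelf, away from the robot, y along its front.
- tin1: Flat pink gift-card tin, loose, 110 g, 90 (its x) x 52 (its y) x 24 mm high; origin at the centre of its underside, z up. It lies flat, at the start on the table between robot and shelf. Three or four of the tins are present; an absent one has no pose.
- tin2: Flat mint green gift-card tin, loose, 110 g, 90 (its x) x 52 (its y) x 24 mm high; origin at the centre of its underside, z up. It lies flat, at the start on the table between robot and shelf. Three or four of the tins are present; an absent one has no pose.
- tin3: Flat gold-coloured gift-card tin, loose, 110 g, 90 (its x) x 52 (its y) x 24 mm high; origin at the centre of its underside, z up. It lies flat, at the start on the table between robot and shelf. Three or four of the tins are present; an absent one has no pose.
- tin4: Flat navy blue gift-card tin, loose, 110 g, 90 (its x) x 52 (its y) x 24 mm high; origin at the centre of its underside, z up. It lies flat, at the start on the table between robot and shelf. Three or four of the tins are present; an absent one has no pose.
- tray: Light wooden tray for the row of card sets, fixed (place and yaw vary): floor 4 mm thick, inside 68 (its x) x 178 mm (its y); lips front and back reach 12 mm above the table, end walls 34 mm. Origin at the centre of its underside on the table; +x points away from the robot, +y to the robot's left.
- cards1: Upright navy blue boxed card set with 1 gold bar on top and on front and back, loose, 130 g: 60 (its x) x 32 (its y, along the row) x 75 mm high; origin at the centre of its underside. In the tray's row: from +y to -y stand 1, 2, 4, 5, about 1 mm apart, the spare room at the two ends. Can be gripped from above over its 60 mm and slid along the tray.
- cards2: Upright mint green boxed card set with 2 gold bars on top and on front and back, loose, 130 g: 60 (its x) x 32 (its y, along the row) x 75 mm high; origin at the centre of its underside. In the tray's row: from +y to -y stand 1, 2, 4, 5, about 1 mm apart, the spare room at the two ends. Can be gripped from above over its 60 mm and slid along the tray.
- cards3: Upright pink boxed card set with 3 gold bars on top and on front and back, loose, 130 g: 60 (its x) x 32 (its y, along the row) x 75 mm high; origin at the centre of its underside. It stands on the table, waiting to be filed.
- cards4: Upright cream boxed card set with 4 gold bars on top and on front and back, loose, 130 g: 60 (its x) x 32 (its y, along the row) x 75 mm high; origin at the centre of its underside. In the tray's row: from +y to -y stand 1, 2, 4, 5, about 1 mm apart, the spare room at the two ends. Can be gripped from above over its 60 mm and slid along the tray.
- cards5: Upright coral red boxed card set with 5 gold bars on top and on front and back, loose, 130 g: 60 (its x) x 32 (its y, along the row) x 75 mm high; origin at the centre of its underside. In the tray's row: from +y to -y stand 1, 2, 4, 5, about 1 mm apart, the spare room at the two ends. Can be gripped from above over its 60 mm and slid along the tray.
- confirm (a joint): Green confirm button on the grey counter terminal: 0 up, 0.006 m fully down; spring, 5 N fully down, comes up by itself when let go.
- confirm_top (a point): Centre of the top of the green button (30 mm across); it is pressed straight down. The terminal is a fixed grey box 120 x 85 x 32 mm high, its dark screen on the far side of the button.
- ink: Bystander: amber ink bottle, loose, to be left alone; 28 mm across, 45 high, on the back part of the shelf's top; origin at the centre of its underside.
- stamp: Bystander: wooden wax-seal stamp, loose, to be left alone; 25 mm across, 53 high, on the back part of the shelf's top; origin at the centre of its underside.
- washi: Bystander: coral roll of tape, loose, to be left alone; 48 mm across, 15 high, on the table left of the waiting card set; origin at the centre of its underside.
- penpot: Bystander: white pen pot, loose, to be left alone; 64 mm across, 85 high, behind the tray; origin at the centre of its underside.
- notebooks: Bystander: mint notebooks, loose, to be left alone; 80 x 110 x 30 mm, at the back left; origin at the centre of its underside.
- waxpot: Bystander: dark red wax tub, loose, to be left alone; 56 mm across, 30 high, at the near left; origin at the centre of its underside.
- wrapbox: Bystander: cardboard box, loose, to be left alone; 90 x 120 x 50 mm, at the right; origin at the centre of its underside.
Not all that is in view belongs to the job. Leave any purple look-alike of the tin3 alone.

How it is judged:
By the outcome, as a careful person would: the job done as asked, in the order asked, and still so for the second after the job is handed in, with the robot touching nothing.
Of tin1, tin2, tin3, tin4 only 3 to 4 are there at a start; the rules pass over those that are not, and their reading is None.
At some moment in a run one of tin1, tin2, tin3, tin4 may be knocked a few centimetres aside while the robot is not near it.
Once in a run the grip may slacken for a moment while it holds something.
It also fails if it takes over 210 s, if anything falls off the work surface, if the arm or the gripper's body presses on something with over 40 N, if the wrist force passes 120 N, or if a joint passes its speed limit or range.

### The arm

A 6-joint arm with a two-finger parallel gripper is mounted at the origin on the work surface. World frame = base frame: x ahead of the robot, y to its left, z up, the work surface at z = 0. Lengths are in m, angles in rad, forces in N, time in s.
With the tool pointing down it reaches from about 0.225 to 0.875 m from the base axis. Payload 3.4 kg.
Tool frame: the origin (TCP) lies midway between the tips of the shut fingers; the grasp point (between the pads) lies 19 mm behind it (manip.grasp_offset is the distance from the TCP to the grasp point, in m); x points along the fingers, y is the direction in which the jaws open and shut, and the axes are right-handed (so a half turn about x gives the same grasp; the last joint's range is limited). The gripper opens to 85 mm and grips with 20 to 120 N. Pads are 22 mm wide; open, the fingers measure 114 mm over their backs; the gripper's body (76 mm by 85 mm) begins 54 mm behind the grasp point. The pads swing forward as they close: fully open they stand 13 mm farther back than shut.
Start: joints at [-1.44, 0.276, 1.505, -0, 1.361, -0.121], TCP at [0.143, -0.557, 0.231] pointing down, gripper open.
Joint ranges: [-2.89, 2.89], [-0.75, 2.08], [0.22, 2.7], [-1.18, 4.32], [0.11, 2.71], [-2.7, 2.7]. Speed limits (rad/s): [2.57, 2.57, 3.14, 3.14, 3.14, 3.14].

### API

Orientations are given as a unit quaternion [w, x, y, z].
In Python, from rig import manip gives the robot as it stands.
- The arm moves only by the shell command python3 -m creep 'ROWS' [OPENING] [FORCE]. ROWS is a JSON object of lists of equal length, an entry for each row: "delta_pos": the shift along the tool's x, y, z in cm, a list of three; "dr": the turn, a rotation vector about the tool's x, y, z in rad, a list of three. In form: {"delta_pos": [[dx, dy, dz], ...], "dr": [[rx, ry, rz], ...]}. A call has 1 to 10 rows; each row is the pose to reach, as a shift and turn from the pose commanded when the call began, along the tool's axes at that moment; what a row does not reach only later rows make up. A row lasts 1/10 s, in which the tool goes at most 50 mm and 8.59 degrees, less where a joint would pass 70% of its speed; a pose out of reach is approached as far as the arm can. A call with a gripper value outside its range is refused whole. OPENING is the opening, from -1 (shut) to 1 (fully open), set as the call begins (- or left out, the last holds). The fingers move at their own pace and stop on an object; FORCE is the grip in N (left out, the last holds). Time passes only in rows, so rows that repeat a pose let the fingers close. It gives the time, the measured TCP pose, the force and the opening at its end, in the units of the state.
- manip.get_state(): the state, without advancing time (a new reading comes with each control period).
- manip.get_image(name): name is "scene" or "top" or "wrist"; returns a dict with "pixels" (480x640x3 uint8, blue, green, red), "depth" (480x640 float32, m along the optical axis (not along the pixel's ray), 0 where there is no reading), "intrinsics" (3x3 intrinsics, pixels), "k1" (the pictures are not rectified: a ray, as slopes to the right and down, at radius r is drawn at 1 + k1 r^2 times it, then the intrinsics apply), "rvec" (rotation vector, rad) and "tvec" (3), from world to camera coordinates, as OpenCV has them. Camera axes: x right, y down, z forward; pixel columns grow to the right and rows downward; lengths in m; the calibration is good to about 2 mm. A picture is of the moment at which its call begins.
- manip.sign_off(): hands the job in, once; it reports no verdict.
The state is a dict: "clock": time; "qpos": joint angles; "qd": joint speeds; "effort": joint torques, N m; "position": TCP position; "ee_rot": TCP orientation; "contact_force": force on the tool from outside, world axes, zero at the start; "moment": the same for the moment, N m; "width": finger opening in m.
Only numpy, scipy, OpenCV 4.12 (cv2) and the standard library are available. Lean on these libraries where they do the work, as an engineer would, in place of code of your own. Each camera call takes 0.05 s, during which the arm holds its last target. There are 200 camera calls.

## Working session

There is one attempt and no reset: what is moved stays moved. The work goes in short steps, Python scripts to look and compute and a shell command to move; the robot and the scene stay as the last step left them, time stands still between calls to the robot, and variables do not carry over. Pictures are saved under pics/ and viewed, about 12 in all and at most 16, crops included, and the job is handed in when it is done.

```bash
ls; mkdir -p pics; cat > h.py <<'E'
import cv2,numpy as np
from rig import manip
def grab(name):
    im=manip.get_image(name); im={k:(np.array(v) if not isinstance(v,(int,float,str)) else v) for k,v in im.items()}
    np.savez('last_%s.npz'%name,**im); return im
def load(name): 
    d=np.load('last_%s.npz'%name); return {k:d[k] for k in d}
def ray(im,uv):
    K=im['intrinsics'];k1=float(im['k1']);R=cv2.Rodrigues(im['rvec'].astype(float))[0]
    uv=np.atleast_2d(uv).astype(float)
    p=cv2.undistortPoints(uv.reshape(-1,1,2),K,np.array([k1,0,0,0.])).reshape(-1,2)
    d=np.c_[p,np.ones(len(p))]@R; o=-R.T@im['tvec'].reshape(3); return o,d
def onz(im,uv,z):
    o,d=ray(im,uv); return o+d*((z-o[2])/d[:,2])[:,None]
def cloud(im):
    v,u=np.mgrid[0:480,0:640]; o,d=ray(im,np.c_[u.ravel(),v.ravel()])
    return (o+d*im['depth'].ravel()[:,None]).reshape(480,640,3)
def proj(im,X):
    return cv2.projectPoints(np.atleast_2d(X).astype(float),im['rvec'].astype(float),im['tvec'].astype(float),im['intrinsics'],np.array([float(im['k1']),0,0,0.]))[0].reshape(-1,2)
E
python3 - <<'E'
from h import *
for n in('scene','top'):
    im=grab(n); cv2.imwrite('pics/%s0.png'%n,im['pixels']); print(n,im['intrinsics'].tolist(),im['k1'],-cv2.Rodrigues(im['rvec'])[0].T@im['tvec'].reshape(3))
s=manip.get_state();print(s)
E
```

```text
pics
scene [[443.1610164514782, 0.0, 319.40651039180244], [0.0, 443.1610164514782, 245.63845020402414], [0.0, 0.0, 1.0]] 0.025933833583042732 [ 1.33453945 -0.10568011  0.73477878]
top [[593.9595694880427, 0.0, 315.0898550353185], [0.0, 593.9595694880427, 247.07782564550178], [0.0, 0.0, 1.0]] -0.08579792466514027 [ 0.38928826 -0.05959151  1.3920138 ]
{'clock': 0.1, 'qpos': array([-1.44002078e+00,  2.76532189e-01,  1.50598219e+00,  2.36403882e-05,
        1.36071057e+00, -1.20970593e-01]), 'qd': array([-0.00265346, -0.0018861 , -0.00365105, -0.00040215,  0.0014764 ,
       -0.00152689]), 'effort': array([ 8.55507133e-04, -4.17699552e+01, -2.46403939e+01, -2.24517312e-04,
        5.80238469e-03,  1.04669756e-06]), 'position': array([ 0.14318874, -0.55641034,  0.23053567]), 'ee_rot': array([ 0.08819195,  0.70151779,  0.08934623, -0.70150711]), 'contact_force': array([-0.20472468,  0.5738438 ,  0.40556803]), 'moment': array([-0.00637513, -0.02515923, -0.05065259]), 'width': 0.08522012706038014}
```

View pics/top0.png

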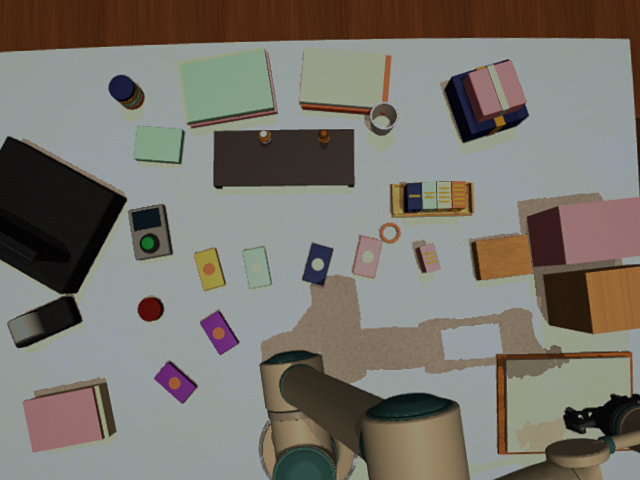

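View pics/scene0.png

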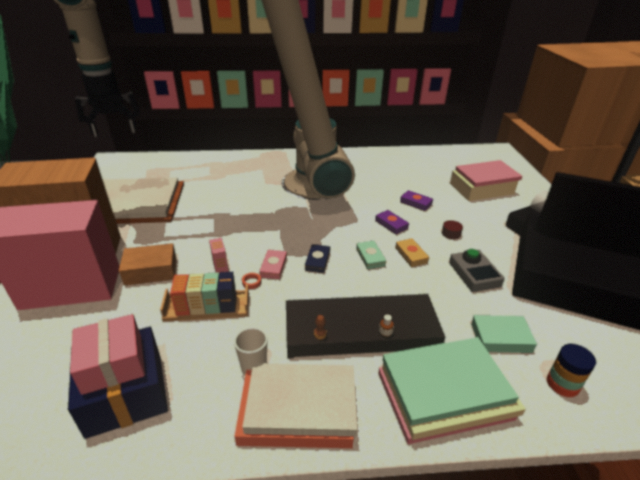

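Top view: the tins are gold (209,269), mint (257,268), navy (318,264) and pink (367,257). Look-alikes are purple at (219,332) and (175,382). cards3 is at (428,257), the tray row at (432,197), the button at (149,243), and the shelf at (284,158). Possible confusions are pink tin vs pink card set (367,257 / 428,257), mint tin vs notebooks (158,144), and gold vs purple tins. I'm choosing by colour and size, and measuring next.

```bash
cat > meas.py <<'E'
from h import *
def blob(im,seed,z,r=30,tol=45,plane=None):
    """contour of the raised object around seed, by height above table from depth; returns centre,yaw(long axis deg),size"""
    P=im.get('P'); 
    if P is None: P=im['P']=cloud(im)
    H=P[...,2]; u,v=seed
    m=(abs(H-z)<0.007).astype(np.uint8)
    m=cv2.morphologyEx(m,cv2.MORPH_OPEN,np.ones((3,3)))
    n,l=cv2.connectedComponents(m)
    k=l[v,u]
    if k==0: return None
    c=max(cv2.findContours((l==k).astype(np.uint8),cv2.RETR_EXTERNAL,cv2.CHAIN_APPROX_NONE)[0],key=len).reshape(-1,2)
    w=onz(im,c,z)[:,:2]
    (cx,cy),(a,b),t=cv2.minAreaRect((w*1000).astype(np.float32))
    if a<b:a,b,t=b,a,t+90
    t=(t+90)%180-90
    return np.round([cx,cy,t,a,b],1)
if __name__=='__main__':
    im=load('top')
    for n,s,z in [('gold',(209,258),.024),('mint',(257,256),.024),('navy',(318,252),.024),('pink',(367,243),.024),('cards3',(428,250),.075),('row',(432,197),.075),('shelf',(284,165),.042),('term',(140,253),.032),('penpot',(370,118),.085),('washi',(382,233),.015),('waxpot',(150,309),.030),('wrapbox',(500,257),.05),('ink',(264,136),.085),('stamp',(324,135),.09)]:
        print(n,blob(im,s,z), im['P'][s[1],s[0]].round(3))
    hsv=cv2.cvtColor(im['pixels'],cv2.COLOR_BGR2HSV)
    m=(cv2.inRange(hsv,(45,120,60),(80,255,255))); m[:, :130]=0;m[:,170:]=0;m[:230]=0;m[260:]=0
    ys,xs=np.nonzero(m);print('button',len(xs),onz(im,[xs.mean(),ys.mean()],.04),im['P'][243,149])
E
python3 meas.py
```

```text
gold [420.8 222.8  16.1  88.1  52.6] [0.446 0.223 0.026]
mint [422.2 111.4  10.1  89.7  52.4] [0.449 0.11  0.027]
navy [428.1 -29.7 -15.8  89.7  51.7] [ 0.457 -0.03   0.023]
pink [ 444.2 -144.5  -12.9   90.1   52. ] [ 0.477 -0.144  0.018]
cards3 [ 439.4 -277.6   15.2   57.7   32.9] [ 0.456 -0.275  0.076]
row [ 578.2 -296.5  -89.1  133.4   60.8] [ 0.574 -0.287  0.077]
shelf [675.4  46.3  89.6 324.5 131.9] [0.657 0.045 0.045]
term [507.8 364.2   8.8 120.7  85.5] [0.459 0.383 0.034]
penpot None [ 0.752 -0.151  0.088]
washi [ 495.9 -180.2   11.5   27.     8.6] [ 0.5   -0.18   0.014]
waxpot [3.288e+02 3.616e+02 1.000e-01 5.560e+01 5.450e+01] [0.329 0.362 0.026]
wrapbox [ 439.4 -451.   -83.2  121.    88.3] [ 0.439 -0.442  0.053]
ink [ 7.214e+02  8.760e+01 -2.000e-01  1.160e+01  1.130e+01] [0.715 0.086 0.09 ]
stamp [718.8 -48.1  -0.9  18.2  17.8] [ 0.713 -0.048  0.095]
button 128 [[0.48189755 0.36383489 0.04      ]] [0.47988104 0.35291514 0.06331652]
```

```bash
python3 - <<'E'
from h import *
p=load('top')['pixels']
a=cv2.resize(p[120:300,190:490],None,fx=2.6,fy=2.6,interpolation=cv2.INTER_CUBIC)
cv2.imwrite('pics/crop1.png',a)
E
```

```text
(no output)
```

View pics/crop1.png

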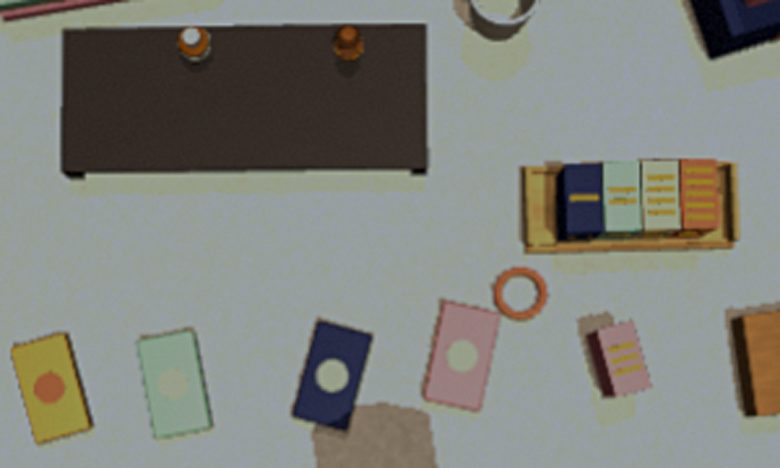

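```bash
cat > go.py <<'E'
import sys,numpy as np
from rig import manip
from scipy.spatial.transform import Rotation as Ro
def cur():
    s=manip.get_state(); q=np.array(s['ee_rot']); return s,Ro.from_quat(q[[1,2,3,0]])
def tgt(yaw,tilt):
    t=np.radians(tilt); x=np.array([np.sin(t),0,-np.cos(t)]); y=np.array([0,1.,0])
    return Ro.from_euler('z',yaw,degrees=True)*Ro.from_matrix(np.c_[x,y,np.cross(x,y)])
def show():
    s,R=cur(); M=R.as_matrix(); print('t',round(s['clock'],2),'pos mm',(s['position']*1000).round(1),'yaw',np.degrees(np.arctan2(-M[0,1],M[1,1])).round(2),'toolx',M[:,0].round(3),'F',s['contact_force'].round(1),'w',round(s['width']*1000,1),'q6',s['qpos'][5].round(2))
if __name__=='__main__':
    show(); a=[float(v) for v in sys.argv[1:]]
    # args: groups of x y z(mm) yaw tilt
    s,R=cur()
    for i in range(0,len(a),5):
        T=tgt(a[i+3],a[i+4]); d=R.inv().apply(np.array(a[i:i+3])/10-s['position']*100)
        print('delta_pos',d.round(2).tolist(),'dr',(R.inv()*T).as_rotvec().round(3).tolist())
E
python3 go.py
python3 - <<'E'
from meas import *
im=load('top'); P=cloud(im)
for s in [(397,198),(470,198),(395,210)]: print(s,P[s[1],s[0]].round(3),blob(im,s,P[s[1],s[0],2]))
# per-height masks on tray region
for y in (197,190):
  print([(u,int(1000*P[y,u,2]),int(1000*P[y,u,1])) for u in range(388,478,2)])
hsv=cv2.cvtColor(im['pixels'],cv2.COLOR_BGR2HSV);print([hsv[197,u].tolist() for u in range(404,470,3)])
print('button top z',[P[v,149,2].round(3) for v in range(233,254,3)],[P[243,u,2].round(3) for u in range(138,162,3)])
E
```

```text
t 0.1 pos mm [ 143.2 -556.4  230.5] yaw -165.58 toolx [-0.     0.002 -1.   ] F [-0.2  0.6  0.4] w 85.2 q6 -0.12
(397, 198) [ 0.582 -0.217  0.008] [ 597.5 -220.4    5.9   37.6   18.1]
(470, 198) [ 0.579 -0.387  0.014] None
(395, 210) [ 0.555 -0.212  0.001] None
[(388, 0, -196), (390, 1, -200), (392, 33, -202), (394, -1, -210), (396, 4, -214), (398, 3, -219), (400, 3, -224), (402, 5, -228), (404, 32, -229), (406, 60, -231), (408, 79, -233), (410, 80, -237), (412, 80, -241), (414, 81, -246), (416, 77, -251), (418, 78, -255), (420, 77, -259), (422, 76, -264), (424, 76, -269), (426, 76, -273), (428, 80, -277), (430, 78, -282), (432, 76, -286), (434, 81, -290), (436, 78, -295), (438, 75, -300), (440, 78, -304), (442, 75, -309), (444, 79, -313), (446, 74, -318), (448, 78, -322), (450, 79, -326), (452, 77, -331), (454, 78, -335), (456, 75, -340), (458, 80, -344), (460, 76, -349), (462, 77, -353), (464, 79, -357), (466, 81, -361), (468, 1, -384), (470, 14, -386), (472, 35, -386), (474, -4, -400), (476, 0, -404)]
[(388, 0, -196), (390, 1, -201), (392, 40, -201), (394, 0, -210), (396, 6, -214),
[... 618 characters left out ...]
-385), (472, 32, -387), (474, -8, -402), (476, 0, -404)]
[[114, 98, 13], [115, 185, 33], [21, 84, 91], [150, 12, 66], [165, 15, 67], [171, 26, 69], [65, 56, 140], [23, 179, 154], [23, 190, 153], [24, 172, 151], [23, 152, 154], [32, 62, 151], [24, 180, 152], [23, 179, 148], [23, 164, 152], [24, 135, 153], [9, 185, 152], [14, 166, 152], [13, 163, 153], [13, 166, 152], [12, 169, 151], [19, 148, 140]]
button top z [np.float64(0.033), np.float64(0.048), np.float64(0.056), np.float64(0.051), np.float64(0.051), np.float64(0.053), np.float64(0.048)] [np.float64(0.032), np.float64(0.041), np.float64(0.058), np.float64(0.054), np.float64(0.053), np.float64(0.051), np.float64(0.048), np.float64(0.036)]
```

```bash
python3 go.py 578 -280 180 -89 0
```

```text
t 0.1 pos mm [ 143.2 -556.4  230.5] yaw -165.58 toolx [-0.     0.002 -1.   ] F [-0.2  0.6  0.4] w 85.2 q6 -0.12
delta_pos [5.09, -15.93, -48.99] dr [-1.337, -0.001, 0.001]
```

```bash
python3 -m creep '{"delta_pos": [[1,-2,-5],[1,-4,-10],[1,-5,-15],[2,-7,-20],[2,-8,-25],[3,-10,-30],[4,-12,-36],[4,-13,-41],[5,-15,-46],[5.09,-15.93,-48.99]], "dr": [[-0.13,0,0],[-0.26,0,0],[-0.39,0,0],[-0.52,0,0],[-0.66,0,0],[-0.79,0,0],[-0.92,0,0],[-1.05,0,0],[-1.2,0,0],[-1.337,0,0]]}' 1 40; python3 -m creep '{"delta_pos": [[0,0,0],[0,0,0],[0,0,0]], "dr": [[0,0,0],[0,0,0],[0,0,0]]}'; python3 go.py 578.3 -280.2 30 -89.1 0
```

```text
clock: 1.1
position: [0.5629, -0.2894, 0.1812]
ee_rot: [0.506, 0.494, 0.506, -0.494]
contact_force: [-0.1, -1.3, 0.3]
width: 0.0857
clock: 1.4
position: [0.5608, -0.2914, 0.1818]
ee_rot: [0.504, 0.495, 0.505, -0.496]
contact_force: [-0.3, -0.8, -0.1]
width: 0.0854
t 1.4 pos mm [ 560.8 -291.4  181.8] yaw -89.02 toolx [-0.001 -0.    -1.   ] F [-0.3 -0.8 -0.1] w 85.4 q6 -0.61
delta_pos [15.18, 1.79, -1.09] dr [0.001, 0.0, 0.001]
```

```bash
python3 -m creep '{"delta_pos": [[3,1.8,-1.1],[6,1.8,-1.1],[9,1.8,-1.1],[11,1.8,-1.1],[13,1.8,-1.1],[15,1.8,-1.1],[15.1,1.8,-1.1],[15.1,1.8,-1.1]], "dr": [[0,0,0],[0,0,0],[0,0,0],[0,0,0],[0,0,0],[0,0,0],[0,0,0],[0,0,0]]}'; python3 -m creep '{"delta_pos": [[0,0,0],[0,0,0],[0,0,0],[0,0,0],[0,0,0],[0,0,0]], "dr": [[0,0,0],[0,0,0],[0,0,0],[0,0,0],[0,0,0],[0,0,0]]}' -1 25; python3 go.py; python3 - <<'E'
from h import *
im=grab('wrist');cv2.imwrite('pics/w1.png',im['pixels'])
E
```

```text
clock: 2.2
position: [0.5786, -0.2808, 0.0314]
ee_rot: [0.504, 0.496, 0.504, -0.496]
contact_force: [0.9, 0.0, 0.4]
width: 0.0855
clock: 2.8
position: [0.5802, -0.2805, 0.0328]
ee_rot: [0.506, 0.495, 0.504, -0.495]
contact_force: [-1.7, -1.2, 6.4]
width: 0.0595
t 2.8 pos mm [ 580.2 -280.5   32.8] yaw -88.95 toolx [ 0.002 -0.002 -1.   ] F [-1.7 -1.2  6.4] w 59.5 q6 -0.58
```

View pics/w1.png

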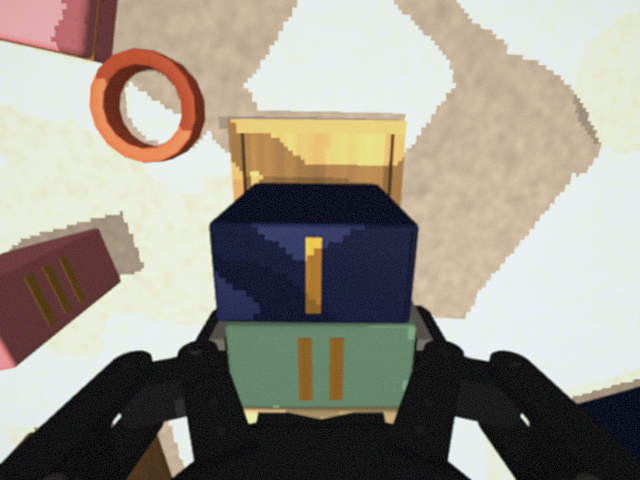

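The wrist view shows the mint set (315,365) held squarely between the pads. Navy is just ahead at (315,275), with free space to the end wall. I'll slide both +y.

```bash
python3 -m creep '{"delta_pos": [[0,0,-0.3],[0,0,-0.6],[0,0,-0.9],[0,0,-1.2],[0,0,-1.5],[0,0,-1.8],[0,0,-2.0],[0,0,-2.0],[0,0,-2.0]], "dr": [[0,0,0],[0,0,0],[0,0,0],[0,0,0],[0,0,0],[0,0,0],[0,0,0],[0,0,0],[0,0,0]]}'; python3 -m creep '{"delta_pos": [[0,0,0],[0,0,0],[0,0,0],[0,0,0],[-6,0,0],[-9,0,2],[-9,0,5.4],[-9,0,5.4],[-9,0,5.4]], "dr": [[0,0,0],[0,0,0],[0,0,0],[0,0,0],[0,0,0],[0,0,0],[0,0,0],[0,0,0],[0,0,0]]}' 1;  python3 go.py 579 -313 30 -89.1 0
```

```text
clock: 3.75
position: [0.5807, -0.261, 0.0328]
ee_rot: [0.506, 0.495, 0.503, -0.495]
contact_force: [0.2, -2.3, 5.0]
width: 0.0595
clock: 4.65
position: [0.5796, -0.3139, 0.1206]
ee_rot: [0.504, 0.496, 0.505, -0.496]
contact_force: [-0.3, 1.8, 0.9]
width: 0.0853
t 4.65 pos mm [ 579.6 -313.9  120.6] yaw -89.05 toolx [-0.001  0.001 -1.   ] F [-0.3  1.8  0.9] w 85.3 q6 -0.62
delta_pos [9.06, -0.05, -0.08] dr [0.001, -0.001, 0.001]
```

```bash
python3 -m creep '{"delta_pos": [[3,0,0],[6,0,0],[8,0,0],[9,0,0],[9,0,0]], "dr": [[0,0,0],[0,0,0],[0,0,0],[0,0,0],[0,0,0]]}'; python3 -m creep '{"delta_pos": [[0,0,0],[0,0,0],[0,0,0],[0,0,0],[0,0,0],[0,0,0]], "dr": [[0,0,0],[0,0,0],[0,0,0],[0,0,0],[0,0,0],[0,0,0]]}' -1 25; python3 -m creep '{"delta_pos": [[0,0,0.3],[0,0,0.6],[0,0,0.9],[0,0,1.2],[0,0,1.5],[0,0,1.8],[0,0,2.0],[0,0,2.0],[0,0,2.0]], "dr": [[0,0,0],[0,0,0],[0,0,0],[0,0,0],[0,0,0],[0,0,0],[0,0,0],[0,0,0],[0,0,0]]}'; python3 -m creep '{"delta_pos": [[0,0,0],[0,0,0],[0,0,0],[0,0,0],[-6,0,0],[-9,0,0],[-11,0,0],[-11,0,0],[-11,0,0]], "dr": [[0,0,0],[0,0,0],[0,0,0],[0,0,0],[0,0,0],[0,0,0],[0,0,0],[0,0,0],[0,0,0]]}' 1;  python3 go.py 439.4 -277.6 120 -74.8 0; python3 - <<'E'
from h import *
im=grab('wrist');cv2.imwrite('pics/w2.png',im['pixels'])
E
```

```text
clock: 5.15
position: [0.5788, -0.312, 0.0289]
ee_rot: [0.503, 0.495, 0.506, -0.496]
contact_force: [0.9, -0.5, -0.3]
width: 0.0853
clock: 5.75
position: [0.5809, -0.3142, 0.0325]
ee_rot: [0.505, 0.496, 0.504, -0.495]
contact_force: [0.7, 1.1, 5.3]
width: 0.0597
clock: 6.65
position: [0.5809, -0.3323, 0.0325]
ee_rot: [0.504, 0.496, 0.504, -0.495]
contact_force: [-0.7, 4.7, 7.2]
width: 0.0597
clock: 7.55
position: [0.5801, -0.3336, 0.1408]
ee_rot: [0.504, 0.495, 0.505, -0.496]
contact_force: [0.0, 0.2, 0.1]
width: 0.0854
t 7.55 pos mm [ 580.1 -333.6  140.8] yaw -88.97 toolx [-0.  0. -1.] F [0.  0.2 0.1] w 85.4 q6 -0.64
delta_pos [2.09, -13.97, -5.85] dr [-0.247, -0.0, 0.0]
```

View pics/w2.png

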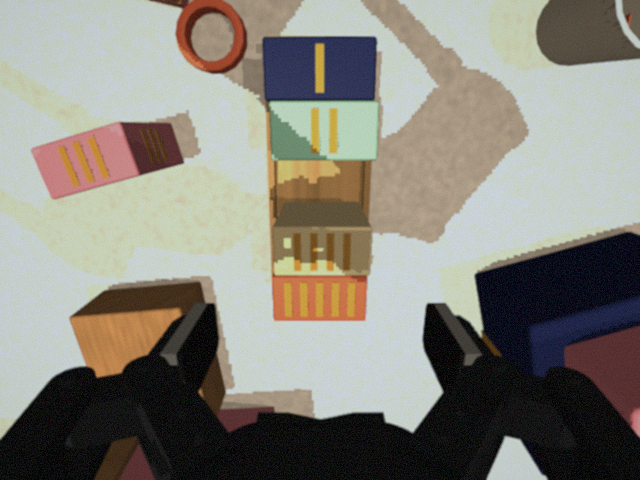

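The row is standing in order: navy (320,68), mint (320,130), gap, cream (320,250), coral (320,298). cards3 is at (80,160). I'll measure the gap and cards3 from this view.

```bash
python3 - <<'E'
from meas import *
im=load('wrist')
print('mint far/near, cream far/near',onz(im,[[320,100],[320,160],[320,227],[320,277],[320,319]],.079).round(4).tolist())
for s in [(60,155),(90,150),(60,185)]: print(blob(im,s,.075))
for s in [(350,85),(350,110),(330,265)]: print(blob(im,s,.079))
E
```

```text
mint far/near, cream far/near [[0.5777, -0.2429, 0.079], [0.5783, -0.275, 0.079], [0.579, -0.3144, 0.079], [0.5796, -0.3469, 0.079], [0.5801, -0.3766, 0.079]]
[ 440.5 -277.3   15.1   64.5   32.3]
[ 440.5 -277.3   15.1   64.5   32.3]
[ 440.5 -277.3   15.1   64.5   32.3]
[ 578.6 -243.   -88.9   63.9   62.6]
[ 578.6 -243.   -88.9   63.9   62.6]
[ 579.8 -344.7  -88.9   65.5   61.6]
```

```bash
python3 -m creep '{"delta_pos": [[0,-3,-1.3],[0,-6,-2.6],[0,-9,-4],[0,-12,-5],[0,-13.9,-5.8],[0,-13.9,-5.8],[0,-13.9,-5.8]], "dr": [[-0.06,0,0],[-0.12,0,0],[-0.18,0,0],[-0.246,0,0],[-0.246,0,0],[-0.246,0,0],[-0.246,0,0]]}'; python3 go.py 440 -277.4 30 -74.9 0
```

```text
clock: 8.3
position: [0.4403, -0.2781, 0.1401]
ee_rot: [0.561, 0.43, 0.562, -0.43]
contact_force: [0.1, 0.8, -0.1]
width: 0.0854
t 8.3 pos mm [ 440.3 -278.1  140.1] yaw -74.9 toolx [-0.001  0.001 -1.   ] F [ 0.1  0.8 -0.1] w 85.4 q6 -0.96
delta_pos [11.01, -0.01, -0.06] dr [-0.0, -0.001, 0.0]
```

```bash
python3 -m creep '{"delta_pos": [[3,0,0],[6,0,0],[9,0,0],[11,0,0],[11,0,0],[11,0,0]], "dr": [[0,0,0],[0,0,0],[0,0,0],[0,0,0],[0,0,0],[0,0,0]]}'; python3 -m creep '{"delta_pos": [[0,0,0],[0,0,0],[0,0,0],[0,0,0],[0,0,0],[0,0,0]], "dr": [[0,0,0],[0,0,0],[0,0,0],[0,0,0],[0,0,0],[0,0,0]]}' -1 50; python3 -m creep '{"delta_pos": [[-1,0,0],[-2.5,0,0],[-4,0,0],[-5.5,0,0],[-5.5,0,0]], "dr": [[0,0,0],[0,0,0],[0,0,0],[0,0,0],[0,0,0]]}'; python3 go.py 579 -294.8 90 -89.1 0
```

```text
clock: 8.9
position: [0.4413, -0.2786, 0.0306]
ee_rot: [0.561, 0.43, 0.562, -0.43]
contact_force: [-0.0, 0.1, 0.1]
width: 0.0852
clock: 9.5
position: [0.4415, -0.2791, 0.0324]
ee_rot: [0.563, 0.43, 0.56, -0.43]
contact_force: [0.9, -0.4, 5.3]
width: 0.0593
clock: 10.0
position: [0.4413, -0.2789, 0.0881]
ee_rot: [0.563, 0.43, 0.56, -0.43]
contact_force: [0.9, -0.5, -1.2]
width: 0.0596
t 10.0 pos mm [ 441.3 -278.9   88.1] yaw -74.87 toolx [ 0.003 -0.003 -1.   ] F [ 0.9 -0.5 -1.2] w 59.6 q6 -0.96
delta_pos [-0.14, 12.87, 5.13] dr [0.248, 0.003, -0.003]
```

```bash
python3 -m creep '{"delta_pos": [[-2,0,0],[-4,0,0],[-4.1,2,0.8],[-4.1,4.5,1.8],[-4.1,7,2.8],[-4.1,9.5,3.8],[-4.1,11.5,4.6],[-4.1,12.87,5.13],[-4.1,12.87,5.13],[-4.1,12.87,5.13]], "dr": [[0,0,0],[0,0,0],[0.06,0,0],[0.12,0,0],[0.18,0,0],[0.248,0.003,-0.003],[0.248,0.003,-0.003],[0.248,0.003,-0.003],[0.248,0.003,-0.003],[0.248,0.003,-0.003]]}'; python3 go.py 579 -294.8 90 -89.1 0;python3 - <<'E'
from h import *
im=grab('wrist');cv2.imwrite('pics/w3.png',im['pixels'])
E
```

```text
clock: 11.0
position: [0.5769, -0.2935, 0.126]
ee_rot: [0.502, 0.495, 0.507, -0.496]
contact_force: [0.1, -0.2, -1.4]
width: 0.0593
t 11.0 pos mm [ 576.9 -293.5  126. ] yaw -89.06 toolx [-0.006  0.004 -1.   ] F [ 0.1 -0.2 -1.4] w 59.3 q6 -0.59
delta_pos [3.59, 0.23, 0.15] dr [0.001, -0.004, 0.006]
```

View pics/w3.png

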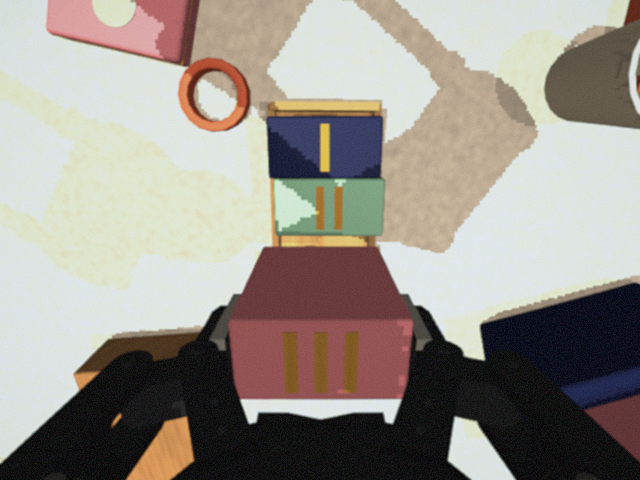

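```bash
python3 - <<'E'
from h import *
im=load('wrist')
print('card3',onz(im,[[322,318],[322,398]],.1686).round(4).tolist(),'bottom far',onz(im,[[322,247]],.0936).round(4).tolist())
print('mint',onz(im,[[320,179],[320,235]],.079).round(4).tolist())
E
```

```text
card3 [[0.5768, -0.2756, 0.1686], [0.5774, -0.3074, 0.1686]] bottom far [[0.5767, -0.2768, 0.0936]]
mint [[0.575, -0.2435, 0.079], [0.5755, -0.2747, 0.079]]
```

```bash
python3 -m creep '{"delta_pos": [[0,0.2,0.3],[1,0.2,0.3],[2,0.2,0.3],[3,0.2,0.3],[4,0.2,0.3],[5.2,0.2,0.3],[6.4,0.2,0.3],[7.6,0.2,0.3],[8.7,0.2,0.3],[8.7,0.2,0.3]], "dr": [[0,-0.004,0.004],[0,-0.004,0.004],[0,-0.004,0.004],[0,-0.004,0.004],[0,-0.004,0.004],[0,-0.004,0.004],[0,-0.004,0.004],[0,-0.004,0.004],[0,-0.004,0.004],[0,-0.004,0.004]]}'; python3 go.py 579 -294.8 37 -89.1 0
```

```text
clock: 12.05
position: [0.5786, -0.2961, 0.0378]
ee_rot: [0.503, 0.495, 0.505, -0.496]
contact_force: [-0.6, -0.4, -0.8]
width: 0.0595
t 12.05 pos mm [ 578.6 -296.1   37.8] yaw -89.08 toolx [-0.003  0.001 -1.   ] F [-0.6 -0.4 -0.8] w 59.5 q6 -0.59
delta_pos [0.08, 0.04, -0.13] dr [0.0, -0.001, 0.003]
```

```bash
python3 -m creep '{"delta_pos": [[0.1,0,0],[0.2,0,0],[0.2,0,0]], "dr": [[0,0,0],[0,0,0],[0,0,0]]}'; python3 -m creep '{"delta_pos": [[0,0,0],[0,0,0],[0,0,0],[0,0,0],[-5,0,0],[-10,0,0],[-12,0,0],[-12,0,4],[-12,0,4],[-12,0,4]], "dr": [[0,0,0],[0,0,0],[0,0,0],[0,0,0],[0,0,0],[0,0,0],[0,0,0],[0,0,0],[0,0,0],[0,0,0]]}' 1; python3 go.py 380 0 200 0 0; python3 - <<'E'
from h import *
im=grab('wrist');cv2.imwrite('pics/w4.png',im['pixels'])
E
```

```text
clock: 12.35
position: [0.5802, -0.2971, 0.0387]
ee_rot: [0.505, 0.496, 0.503, -0.496]
contact_force: [-0.5, -0.4, -2.1]
width: 0.0593
clock: 13.35
position: [0.58, -0.3371, 0.1579]
ee_rot: [0.504, 0.496, 0.503, -0.496]
contact_force: [0.6, -0.2, 0.7]
width: 0.0856
t 13.35 pos mm [ 580.  -337.1  157.9] yaw -89.16 toolx [ 0.    -0.001 -1.   ] F [ 0.6 -0.2  0.7] w 85.6 q6 -0.64
delta_pos [-4.24, -19.51, -34.0] dr [-1.556, 0.001, 0.0]
```

View pics/w4.png

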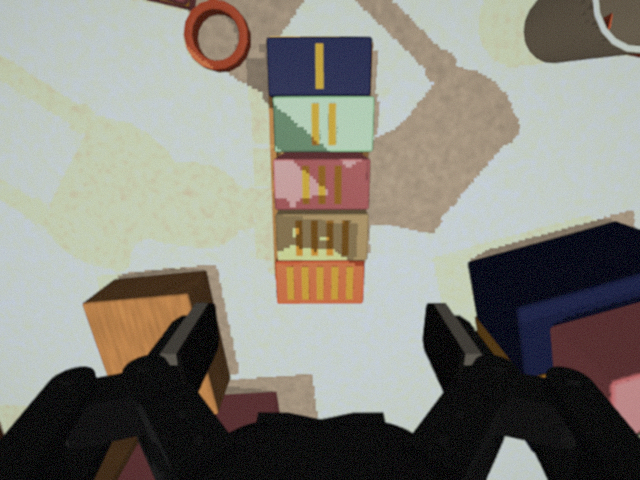

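All five sets stand in order: navy, mint, pink (320,184), cream, coral. Next the tins.

```bash
cat > tins.py <<'E'
from meas import *
S={'gold':(20,35,120,90),'mint':(45,75,25,60),'navy':(105,125,110,25),'pink':(160,178,50,90)}
def tins(im):
    hsv=cv2.cvtColor(im['pixels'],cv2.COLOR_BGR2HSV); P=im['P']=cloud(im)
    ok=(abs(P[...,2]-.024)<.012)
    for n,(a,b,s,v) in S.items():
        m=((hsv[...,0]>=a)&(hsv[...,0]<=b)&(hsv[...,1]>s)&(hsv[...,2]>v)&ok).astype(np.uint8)*255
        m=cv2.morphologyEx(m,cv2.MORPH_CLOSE,np.ones((3,3)))
        for c in cv2.findContours(m,cv2.RETR_EXTERNAL,cv2.CHAIN_APPROX_NONE)[0]:
            if cv2.contourArea(c)<250: continue
            c=c.reshape(-1,2).astype(float); w=onz(im,c,.024)[:,:2]
            (cx,cy),(p,q),t=cv2.minAreaRect((w*1000).astype(np.float32))
            if p<q:p,q,t=q,p,t+90
            if p<130 and q>25: print(n,'px',c.mean(0).round().astype(int),'c',round(cx,1),round(cy,1),'yaw',round((t+90)%180-90,1),'size',round(p),round(q))
if __name__=='__main__':
    tins(grab('top'))
E
python3 tins.py; python3 go.py 400 215 150 15.5 25
```

```text
gold px [209 269] c 420.6 223.1 yaw 15.6 size 88 51
mint px [256 267] c 422.5 112.0 yaw 10.4 size 89 51
mint px [159 144] c 716.8 344.7 yaw 83.7 size 117 82
navy px [318 264] c 429.0 -28.6 yaw -15.7 size 85 47
t 13.45 pos mm [ 579.9 -335.9  157.5] yaw -89.09 toolx [-0.001  0.    -1.   ] F [-0.2  0.4 -0.1] w 84.9 q6 -0.64
delta_pos [0.76, -17.11, -55.37] dr [-1.793, -0.308, 0.398]
```

```bash
python3 -m creep '{"delta_pos": [[-2,-3,-4],[-2,-5,-8],[-2,-6,-12],[-2,-7,-16],[-2,-8,-20],[-2,-9,-24],[-2,-10,-28],[-2,-11,-32],[-2,-12,-36],[-2,-13,-40]], "dr": [[-0.15,-0.03,0.03],[-0.29,-0.05,0.06],[-0.42,-0.07,0.09],[-0.56,-0.1,0.12],[-0.7,-0.12,0.15],[-0.83,-0.14,0.18],[-0.97,-0.17,0.21],[-1.1,-0.19,0.24],[-1.24,-0.21,0.27],[-1.37,-0.24,0.3]]}'; python3 go.py 400 217 120 15.6 25
```

```text
clock: 14.45
position: [0.4424, 0.0632, 0.1773]
ee_rot: [0.818, 0.071, 0.569, -0.042]
contact_force: [-0.4, 0.2, -0.8]
width: 0.0852
t 14.45 pos mm [442.4  63.2 177.3] yaw -8.67 toolx [ 0.348  0.012 -0.937] F [-0.4  0.2 -0.8] w 85.2 q6 -1.46
delta_pos [4.08, 14.14, -8.42] dr [-0.417, -0.071, 0.1]
```

```bash
cat > tin.py <<'E'
import sys,numpy as np
x,y,psi=map(float,sys.argv[1:4]); p=np.radians(psi); t=np.radians(25)
g=np.array([x-25*np.cos(p),y-25*np.sin(p),5]); a=np.array([np.sin(t)*np.cos(p),np.sin(t)*np.sin(p),-np.cos(t)])
import subprocess
h=g-100*a
print('hover',h.round(1),'grip',g.round(1)); print(subprocess.run(['python3','go.py']+[str(v) for v in (*h,psi,25,*g,psi,25)],capture_output=True,text=True).stdout)
E
python3 tin.py 420.6 223.1 15.6
```

```text
hover [355.8 205.   95.6] grip [396.5 216.4   5. ]
t 14.45 pos mm [442.4  63.2 177.3] yaw -8.67 toolx [ 0.348  0.012 -0.937] F [-0.4  0.2 -0.8] w 85.2 q6 -1.46
delta_pos [4.81, 12.13, -13.14] dr [-0.417, -0.071, 0.1]
delta_pos [14.73, 13.24, -12.66] dr [-0.417, -0.071, 0.1]
```

```bash
python3 -m creep '{"delta_pos": [[1,3,-3],[2,6,-6],[3,9,-9],[4,12,-12],[4.8,12.1,-13.1],[4.8,12.1,-13.1],[4.8,12.1,-13.1],[4.8,12.1,-13.1]], "dr": [[-0.11,-0.02,0.03],[-0.22,-0.04,0.05],[-0.33,-0.06,0.08],[-0.417,-0.071,0.1],[-0.417,-0.071,0.1],[-0.417,-0.071,0.1],[-0.417,-0.071,0.1],[-0.417,-0.071,0.1]]}'; python3 tin.py 420.6 223.1 15.6;  python3 - <<'E'
from h import *
im=grab('wrist');cv2.imwrite('pics/w5.png',im['pixels'])
E
```

```text
clock: 15.25
position: [0.3597, 0.2032, 0.0971]
ee_rot: [0.836, -0.071, 0.532, 0.112]
contact_force: [0.4, -0.5, 0.7]
width: 0.0857
hover [355.8 205.   95.6] grip [396.5 216.4   5. ]
t 15.25 pos mm [359.7 203.2  97.1] yaw 15.22 toolx [ 0.409  0.112 -0.906] F [ 0.4 -0.5  0.7] w 85.7 q6 -1.31
delta_pos [-0.0, 0.27, -0.36] dr [-0.006, 0.002, 0.002]
delta_pos [10.0, 0.29, -0.37] dr [-0.006, 0.002, 0.002]
```

View pics/w5.png

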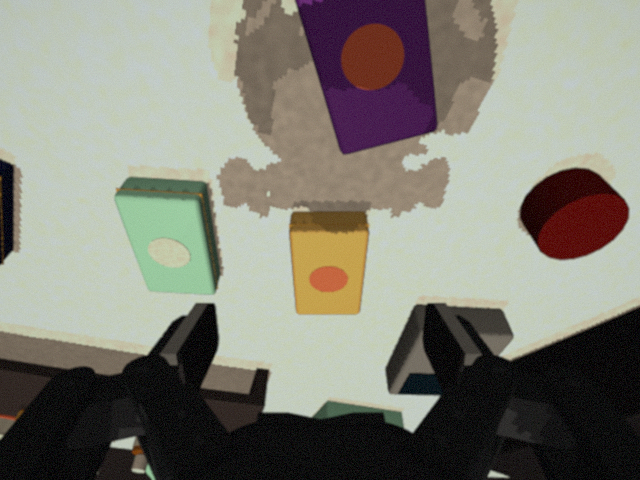

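The wrist view shows the gold tin (330,265) centred between the fingers. Mint is at (170,240), and the purple look-alike at (370,60) is clear.

```bash
python3 -m creep '{"delta_pos": [[2,0.3,-0.35],[4,0.3,-0.35],[6,0.3,-0.35],[8,0.3,-0.35],[9,0.3,-0.35],[10,0.3,-0.35],[10,0.3,-0.35]], "dr": [[0,0,0],[0,0,0],[0,0,0],[0,0,0],[0,0,0],[0,0,0],[0,0,0]]}'; python3 -m creep '{"delta_pos": [[0,0,0],[0,0,0],[0,0,0],[0,0,0],[0,0,0],[0,0,0]], "dr": [[0,0,0],[0,0,0],[0,0,0],[0,0,0],[0,0,0],[0,0,0]]}' -1 40; python3 go.py 500 180 9 0 25 500 147 9 -0.4 25 607 147 9 -0.4 25
```

```text
clock: 16.0
position: [0.3979, 0.2216, 0.0152]
ee_rot: [0.833, -0.075, 0.537, 0.106]
contact_force: [-0.0, 0.4, -0.0]
width: 0.0854
clock: 16.6
position: [0.396, 0.2212, 0.0157]
ee_rot: [0.833, -0.075, 0.537, 0.106]
contact_force: [-1.2, -1.8, 7.5]
width: 0.0507
t 16.6 pos mm [396.  221.2  15.7] yaw 14.93 toolx [ 0.4    0.096 -0.911] F [-1.2 -1.8  7.5] w 50.7 q6 -0.69
delta_pos [4.38, -6.65, 7.89] dr [0.242, -0.011, -0.098]
delta_pos [4.06, -9.84, 7.1] dr [0.248, -0.011, -0.101]
delta_pos [8.34, -12.6, 16.51] dr [0.248, -0.011, -0.101]
```

```bash
python3 -m creep '{"delta_pos": [[-0.2,0,0.1],[0.3,-0.8,1],[0.9,-1.6,2],[1.5,-2.5,3],[2,-3.3,4],[2.5,-4.2,5],[3,-5,6],[3.5,-5.8,7],[3.9,-6.6,7.9],[3.9,-6.6,7.9]], "dr": [[0,0,0],[0.03,0,-0.01],[0.06,0,-0.02],[0.09,0,-0.04],[0.12,0,-0.05],[0.15,0,-0.06],[0.18,-0.01,-0.08],[0.21,-0.01,-0.09],[0.242,-0.011,-0.098],[0.242,-0.011,-0.098]]}'; python3 go.py 515 147 17 -0.4 25 600 147 17 -0.4 25;python3 - <<'E'
from h import *
from rig import manip
print(manip.get_state()['qpos'].round(2))
im=grab('wrist');cv2.imwrite('pics/w6.png',im['pixels'])
E
```

```text
clock: 17.6
position: [0.5041, 0.1816, 0.016]
ee_rot: [0.846, 0.002, 0.534, 0.001]
contact_force: [2.1, -2.3, 14.1]
width: 0.0502
t 17.6 pos mm [504.1 181.6  16. ] yaw -0.02 toolx [ 0.431  0.004 -0.903] F [ 2.1 -2.3 14.1] w 50.2 q6 -0.59
delta_pos [0.37, -3.46, 1.03] dr [0.004, 0.009, -0.007]
delta_pos [4.03, -3.45, 8.7] dr [0.004, 0.009, -0.007]
[ 0.3   0.34  2.23 -0.71  0.19 -0.59]
```

View pics/w6.png

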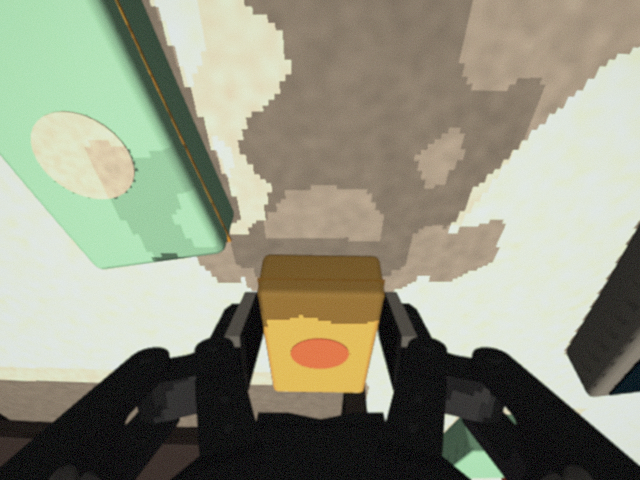

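Gold is held square (322,330), clear of mint (120,150). Next: align with its slot and insert.

```bash
python3 -m creep '{"delta_pos": [[-0.2,-0.6,0.1],[-0.2,-1.2,0.1],[-0.2,-1.8,0.1],[-0.2,-2.4,0.1],[-0.2,-3,0.1],[-0.2,-3.4,0.1],[-0.2,-3.4,0.1]], "dr": [[0.004,0,0],[0.004,0,0],[0.004,0,0],[0.004,0,0],[0.004,0,0],[0.004,0,0],[0.004,0,0]]}'; python3 -m creep '{"delta_pos": [[0.4,0,0.9],[0.8,0,1.8],[1.2,0,2.7],[1.6,0,3.6],[2,0,4.5],[2.5,0,5.4],[2.9,0,6.2],[3.3,0,7.0],[3.6,0,7.8],[3.6,0,7.8]], "dr": [[0,0,0],[0,0,0],[0,0,0],[0,0,0],[0,0,0],[0,0,0],[0,0,0],[0,0,0],[0,0,0],[0,0,0]]}';python3 go.py 600 147 17 -0.4 25
```

```text
clock: 18.35
position: [0.501, 0.1467, 0.0161]
ee_rot: [0.844, 0.003, 0.536, -0.0]
contact_force: [0.7, 0.8, 7.1]
width: 0.0508
clock: 19.35
position: [0.5863, 0.1457, 0.0161]
ee_rot: [0.844, 0.002, 0.536, -0.001]
contact_force: [1.6, -1.7, 5.7]
width: 0.0505
t 19.35 pos mm [586.3 145.7  16.1] yaw -0.24 toolx [ 0.425  0.001 -0.905] F [ 1.6 -1.7  5.7] w 50.5 q6 -1.1
delta_pos [0.5, 0.14, 1.27] dr [0.001, 0.002, -0.004]
```

```bash
python3 -m creep '{"delta_pos": [[0,0,0],[0,0,0],[0,0,0],[-3,0,0],[-6,0,0],[-6,0,0]], "dr": [[0,0,0],[0,0,0],[0,0,0],[0,0,0],[0,0,0],[0,0,0]]}' 1;  python3 -m creep '{"delta_pos": [[0,0,-1],[0,0,-2],[0,0,-3],[0,0,-3],[0,0,-3],[0,0,-3]], "dr": [[0,0,0],[0,0,0],[0,0,0],[0,0,0],[0,0,0],[0,0,0]]}' -1; python3 go.py 530 145 8 -0.4 25 590 145 8 -0.4 25; python3 - <<'E'
from h import *
im=grab('wrist');cv2.imwrite('pics/w7.png',im['pixels'])
E
```

```text
clock: 19.95
position: [0.5588, 0.1467, 0.0721]
ee_rot: [0.844, 0.002, 0.536, -0.0]
contact_force: [0.4, -0.9, 0.3]
width: 0.0856
clock: 20.55
position: [0.532, 0.1465, 0.0567]
ee_rot: [0.843, 0.002, 0.538, -0.001]
contact_force: [0.7, 0.1, -0.4]
width: 0.0003
t 20.55 pos mm [532.  146.5  56.7] yaw -0.17 toolx [ 0.422  0.001 -0.907] F [ 0.7  0.1 -0.4] w 0.3 q6 -1.12
delta_pos [4.33, -0.16, -2.24] dr [0.003, -0.001, -0.004]
delta_pos [6.87, -0.15, 3.2] dr [0.003, -0.001, -0.004]
```

View pics/w7.png

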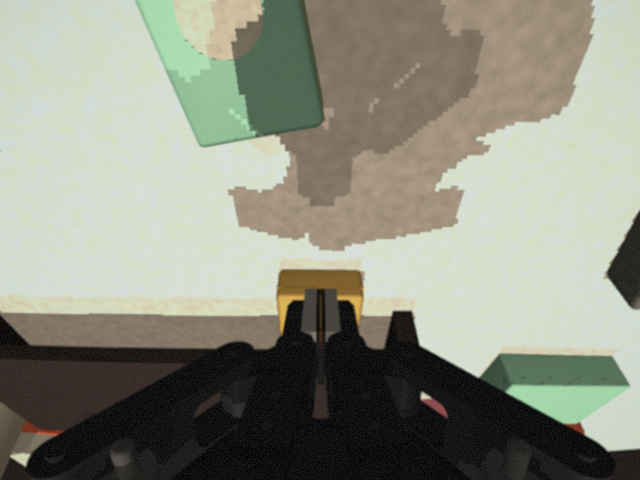

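```bash
python3 - <<'E'
from h import *
im=load('wrist')
print(onz(im,[[320,270],[283,270],[358,270]],.0).round(4).tolist(),onz(im,[[290,291],[355,291]],.024).round(4).tolist(),'mint',onz(im,[[320,125],[200,146]],.024).round(4).tolist(),'shelf top edge',onz(im,[[100,347],[180,347]],.042).round(4).tolist())
E
python3 go.py 538 145.5 8 -0.4 25 600 145.5 8 -0.4 25
```

```text
[[0.5702, 0.1462, 0.0], [0.5701, 0.1226, 0.0], [0.5703, 0.1706, 0.0]] [[0.5618, 0.129, 0.024], [0.5619, 0.1663, 0.024]] mint [[0.4616, 0.1465, 0.024], [0.4701, 0.098, 0.024]] shelf top edge [[0.5942, 0.011, 0.042], [0.5929, 0.0616, 0.042]]
t 20.6 pos mm [532.1 146.5  56.9] yaw -0.18 toolx [ 0.422  0.001 -0.906] F [-0.1  0.5  0.1] w -0.3 q6 -1.12
delta_pos [4.68, -0.11, -1.53] dr [0.002, -0.0, -0.004]
delta_pos [7.3, -0.09, 4.09] dr [0.002, -0.0, -0.004]
```

```bash
python3 -m creep '{"delta_pos": [[1,-0.1,-1.5],[2.5,-0.1,-1.5],[4,-0.1,-1.5],[4.7,-0.1,-1.5],[4.7,-0.1,-1.5]], "dr": [[0,0,0],[0,0,0],[0,0,0],[0,0,0],[0,0,0]]}'; python3 -m creep '{"delta_pos": [[0.3,0,0.7],[0.6,0,1.4],[0.9,0,2],[1.2,0,2.6],[1.5,0,3.2],[1.8,0,3.8],[2.1,0,4.5],[2.3,0,5],[2.5,0,5.4],[2.5,0,5.4]], "dr": [[0,0,0],[0,0,0],[0,0,0],[0,0,0],[0,0,0],[0,0,0],[0,0,0],[0,0,0],[0,0,0],[0,0,0]]}'; python3 go.py 605 145.5 8 -0.4 25;python3 - <<'E'
from h import *
im=grab('wrist');cv2.imwrite('pics/w8.png',im['pixels'][200:440,160:480].repeat(2,0).repeat(2,1))
E
```

```text
clock: 21.1
position: [0.5381, 0.1454, 0.007]
ee_rot: [0.843, 0.002, 0.538, -0.001]
contact_force: [-0.3, -0.1, -0.5]
width: 0.0001
clock: 22.1
position: [0.5981, 0.1453, 0.0081]
ee_rot: [0.843, 0.002, 0.537, -0.001]
contact_force: [-0.5, 1.1, 0.4]
width: -0.0001
t 22.1 pos mm [598.1 145.3   8.1] yaw -0.19 toolx [ 0.422  0.001 -0.906] F [-0.5  1.1  0.4] w -0.1 q6 -1.11
delta_pos [0.3, 0.02, 0.62] dr [0.002, -0.0, -0.004]
```

View pics/w8.png

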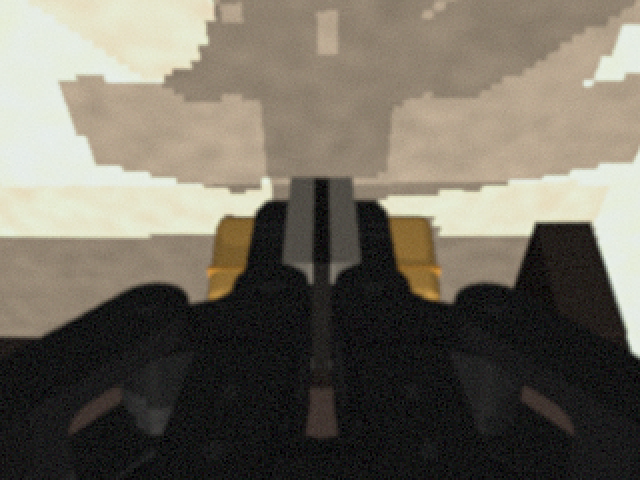

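```bash
python3 - <<'E'
from h import *
im=load('wrist')
print('tin rear',onz(im,[[271,308],[376,308]],0).round(4).tolist(),'leg',onz(im,[[430,311],[452,311]],0).round(4).tolist())
E
```

```text
tin rear [[0.6108, 0.121, 0.0], [0.6111, 0.1727, 0.0]] leg [[0.614, 0.2001, 0.0], [0.6142, 0.2113, 0.0]]
```

```bash
python3 -m creep '{"delta_pos": [[0.1,0,0.2],[0.2,0,0.4],[0.3,0,0.6],[0.3,0,0.65],[0.3,0,0.65]], "dr": [[0,0,0],[0,0,0],[0,0,0],[0,0,0],[0,0,0]]}'; python3 -m creep '{"delta_pos": [[-0.8,0,-2],[-1.5,0,-4],[-5,0,-6],[-9,0,-6],[-12,0,-6],[-12,0,-6]], "dr": [[0,0,0],[0,0,0],[0,0,0],[0,0,0],[0,0,0],[0,0,0]]}'; python3 - <<'E'
from h import *
im=grab('wrist');cv2.imwrite('pics/w9.png',im['pixels'])
E
python3 tins.py; python3 go.py
```

```text
clock: 22.65
position: [0.6045, 0.1453, 0.008]
ee_rot: [0.843, 0.002, 0.538, -0.001]
contact_force: [-0.4, -0.5, -0.6]
width: -0.0005
clock: 23.25
position: [0.5001, 0.1461, 0.0954]
ee_rot: [0.845, 0.002, 0.535, 0.0]
contact_force: [0.7, 1.0, 0.6]
width: 0.0001
mint px [258 269] c 422.1 111.6 yaw 10.3 size 89 52
mint px [159 144] c 716.7 344.4 yaw 83.8 size 117 83
navy px [317 264] c 429.4 -28.6 yaw -15.6 size 85 47
t 23.35 pos mm [499.7 145.5  92.4] yaw -0.16 toolx [ 0.424  0.001 -0.906] F [ 0.3  0.  -0.6] w -0.2 q6 -1.16
```

View pics/w9.png

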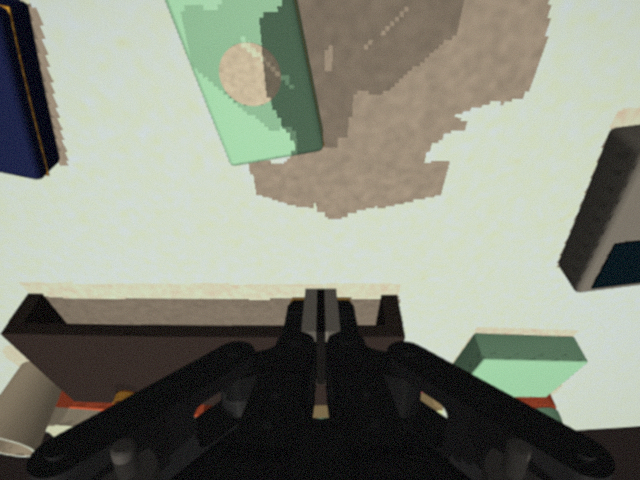

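Gold sits behind the leg line (320,298), under the shelf. Next is mint, grasped with the tool vertical.

```bash
sed -i 's/radians(25)/radians(T)/; s/^x,y/T=0;x,y/; s/psi,25/psi,T/g; s/,5\])/,7])/' tin.py; python3 tin.py 422.2 111.8 10.3
```

```text
hover [397.6 107.3 107. ] grip [397.6 107.3   7. ]
t 23.35 pos mm [499.7 145.5  92.4] yaw -0.16 toolx [ 0.424  0.001 -0.906] F [ 0.3  0.  -0.6] w -0.2 q6 -1.16
delta_pos [-5.66, -3.85, -8.61] dr [-0.18, 0.437, 0.037]
delta_pos [3.4, -3.87, -12.85] dr [-0.18, 0.437, 0.037]
```

```bash
python3 -m creep '{"delta_pos": [[-2,-1,-2],[-4,-2,-4],[-5,-3,-6],[-5.66,-3.85,-8.6],[-5.66,-3.85,-8.6],[-5.66,-3.85,-8.6],[-5.66,-3.85,-8.6],[-5.66,-3.85,-8.6]], "dr": [[-0.05,0.11,0.01],[-0.1,0.22,0.02],[-0.14,0.33,0.03],[-0.18,0.437,0.037],[-0.18,0.437,0.037],[-0.18,0.437,0.037],[-0.18,0.437,0.037],[-0.18,0.437,0.037]]}' 1; python3 tin.py 422.2 111.8 10.3
```

```text
clock: 24.15
position: [0.3973, 0.1074, 0.1061]
ee_rot: [0.703, -0.063, 0.705, 0.063]
contact_force: [-0.4, -0.6, 0.1]
width: 0.0852
hover [397.6 107.3 107. ] grip [397.6 107.3   7. ]
t 24.15 pos mm [397.3 107.4 106.1] yaw 10.28 toolx [-0.002 -0.001 -1.   ] F [-0.4 -0.6  0.1] w 85.2 q6 -1.65
delta_pos [-0.09, -0.01, 0.03] dr [-0.0, -0.002, 0.0]
delta_pos [9.91, -0.01, 0.05] dr [-0.0, -0.002, 0.0]
```

```bash
python3 -m creep '{"delta_pos": [[3,0,0],[6,0,0],[8,0,0],[9.5,0,0],[9.9,0,0],[9.9,0,0]], "dr": [[0,0,0],[0,0,0],[0,0,0],[0,0,0],[0,0,0],[0,0,0]]}'; python3 -m creep '{"delta_pos": [[0,0,0],[0,0,0],[0,0,0],[0,0,0],[0,0,0],[-0.2,0,0]], "dr": [[0,0,0],[0,0,0],[0,0,0],[0,0,0],[0,0,0],[0,0,0]]}' -1 40; python3 go.py 510 80 10 -0.3 0 597 80 10 -0.3 0
```

```text
clock: 24.75
position: [0.3969, 0.1072, 0.0072]
ee_rot: [0.703, -0.064, 0.705, 0.063]
contact_force: [0.2, 0.1, -0.4]
width: 0.0854
clock: 25.35
position: [0.3973, 0.1072, 0.01]
ee_rot: [0.704, -0.063, 0.705, 0.063]
contact_force: [0.5, -0.4, -1.1]
width: 0.0511
t 25.35 pos mm [397.3 107.2  10. ] yaw 10.27 toolx [-0.002 -0.    -1.   ] F [ 0.5 -0.4 -1.1] w 51.1 q6 -1.66
delta_pos [-0.02, -4.68, 10.6] dr [0.184, -0.002, 0.0]
delta_pos [-0.04, -6.23, 19.16] dr [0.184, -0.002, 0.0]
```

```bash
python3 -m creep '{"delta_pos": [[0,-0.5,1.2],[0,-1,2.4],[0,-1.6,3.6],[0,-2.1,4.8],[0,-2.6,6],[0,-3.2,7.2],[0,-3.7,8.4],[0,-4.2,9.6],[0,-4.68,10.6],[0,-4.68,10.6]], "dr": [[0.02,0,0],[0.04,0,0],[0.06,0,0],[0.08,0,0],[0.1,0,0],[0.12,0,0],[0.14,0,0],[0.16,0,0],[0.184,0,0],[0.184,0,0]]}'; python3 -m creep '{"delta_pos": [[0,0,0],[0,0,0.9],[0,0,1.9],[0,0,2.9],[0,0,3.9],[0,0,4.9],[0,0,5.9],[0,0,6.9],[0,0,7.9],[0,0,8.6]], "dr": [[0,0,0],[0,0,0],[0,0,0],[0,0,0],[0,0,0],[0,0,0],[0,0,0],[0,0,0],[0,0,0],[0,0,0]]}'; python3 go.py 510 80 10 -0.3 0 597 80 10 -0.3 0
```

```text
clock: 26.35
position: [0.5121, 0.0796, 0.0093]
ee_rot: [0.707, 0.002, 0.707, -0.002]
contact_force: [0.8, 0.3, -0.9]
width: 0.051
clock: 27.35
position: [0.5969, 0.0795, 0.0089]
ee_rot: [0.706, 0.001, 0.708, -0.002]
contact_force: [-0.4, -0.3, -1.3]
width: 0.0512
t 27.35 pos mm [596.9  79.5   8.9] yaw -0.28 toolx [-0.002 -0.001 -1.   ] F [-0.4 -0.3 -1.3] w 51.2 q6 -1.55
delta_pos [-0.09, 0.01, -8.69] dr [0.0, -0.002, 0.001]
delta_pos [-0.11, 0.05, 0.01] dr [0.0, -0.002, 0.001]
```

```bash
python3 -m creep '{"delta_pos": [[0.2,0,0],[0.2,0,0]], "dr": [[0,0,0],[0,0,0]]}';  python3 -m creep '{"delta_pos": [[0,0,0],[0,0,0],[0,0,0],[-4,0,0],[-7,0,0],[-7,0,0]], "dr": [[0,0,0],[0,0,0],[0,0,0],[0,0,0],[0,0,0],[0,0,0]]}' 1;  python3 -m creep '{"delta_pos": [[0,0,-2],[0,0,-4],[0,0,-5.5],[0,0,-5.5],[0,0,-5.5],[0,0,-5.5],[0,0,-5.5]], "dr": [[0,-0.12,0],[0,-0.24,0],[0,-0.36,0],[0,-0.437,0],[0,-0.437,0],[0,-0.437,0],[0,-0.437,0]]}' -1; python3 go.py 542 79.5 8 -0.3 25 605 79.5 8 -0.3 25
```

```text
clock: 27.55
position: [0.5985, 0.0795, 0.0085]
ee_rot: [0.708, 0.002, 0.706, -0.002]
contact_force: [2.4, -0.6, 4.3]
width: 0.0509
clock: 28.15
position: [0.5989, 0.0797, 0.081]
ee_rot: [0.709, 0.002, 0.705, -0.002]
contact_force: [0.6, 0.0, -0.1]
width: 0.0855
clock: 28.85
position: [0.5434, 0.0798, 0.0779]
ee_rot: [0.843, 0.001, 0.537, -0.002]
contact_force: [0.5, 0.4, 0.5]
width: 0.0002
t 28.85 pos mm [543.4  79.8  77.9] yaw -0.29 toolx [ 0.422 -0.003 -0.906] F [0.5 0.4 0.5] w 0.2 q6 -1.5
delta_pos [6.27, -0.03, -3.08] dr [0.0, -0.0, 0.0]
delta_pos [8.94, 0.0, 2.63] dr [0.0, -0.0, 0.0]
```

```bash
python3 -m creep '{"delta_pos": [[1.5,0,-3.1],[3,0,-3.1],[5,0,-3.1],[6.3,0,-3.1],[6.3,0,-3.1]], "dr": [[0,0,0],[0,0,0],[0,0,0],[0,0,0],[0,0,0]]}'; python3 -m creep '{"delta_pos": [[0.4,0,0.8],[0.8,0,1.6],[1.1,0,2.3],[1.4,0,3],[1.7,0,3.6],[2,0,4.2],[2.3,0,4.8],[2.5,0,5.3],[2.66,0,5.7],[2.66,0,5.7]], "dr": [[0,0,0],[0,0,0],[0,0,0],[0,0,0],[0,0,0],[0,0,0],[0,0,0],[0,0,0],[0,0,0],[0,0,0]]}'; python3 - <<'E'
from h import *
im=grab('wrist');cv2.imwrite('pics/w10.png',im['pixels'])
E
python3 -m creep '{"delta_pos": [[-0.8,0,-2],[-1.5,0,-4],[-5,0,-6],[-9,0,-6],[-12,0,-6],[-12,0,-6]], "dr": [[0,0,0],[0,0,0],[0,0,0],[0,0,0],[0,0,0],[0,0,0]]}'
python3 - <<'E'
from tins import *
tins(grab('top'))
im=grab('wrist')
P=cloud(im); X=proj(im,[[.6,.147,0],[.61,.147,0],[.62,.147,0],[.6,.08,0],[.61,.08,0],[.62,.08,0]]);print(X.round())
a=im['pixels'][240:440,100:500]; cv2.imwrite('pics/w11.png',cv2.resize(a,None,fx=2,fy=2))
E
python3 tin.py 429.2 -28.6 -15.7
```

```text
clock: 29.35
position: [0.5413, 0.0796, 0.0055]
ee_rot: [0.842, 0.001, 0.539, -0.002]
contact_force: [0.1, -0.2, 0.1]
width: -0.0001
clock: 30.35
position: [0.6032, 0.0795, 0.0069]
ee_rot: [0.843, 0.001, 0.538, -0.002]
contact_force: [-0.4, -0.2, -0.2]
width: 0.0002
clock: 31.0
position: [0.4977, 0.0803, 0.094]
ee_rot: [0.845, 0.001, 0.535, -0.002]
contact_force: [1.6, 1.1, -0.3]
width: 0.0001
mint px [158 144] c 717.7 344.8 yaw 84.1 size 117 81
navy px [317 264] c 429.5 -28.6 yaw -15.7 size 85 47
[[401. 289.]
 [399. 297.]
 [397. 304.]
 [321. 290.]
 [321. 297.]
 [321. 304.]]
hover [405.1 -21.8 107. ] grip [405.1 -21.8   7. ]
t 31.1 pos mm [497.4  80.1  91.1] yaw -0.27 toolx [ 0.423 -0.002 -0.906] F [ 0.  -0.4  0.5] w -0.3 q6 -1.49
delta_pos [-5.32, -10.24, -7.65] dr [0.265, 0.434, -0.058]
delta_pos [3.75, -10.23, -11.88] dr [0.265, 0.434, -0.058]
```

View pics/w11.png

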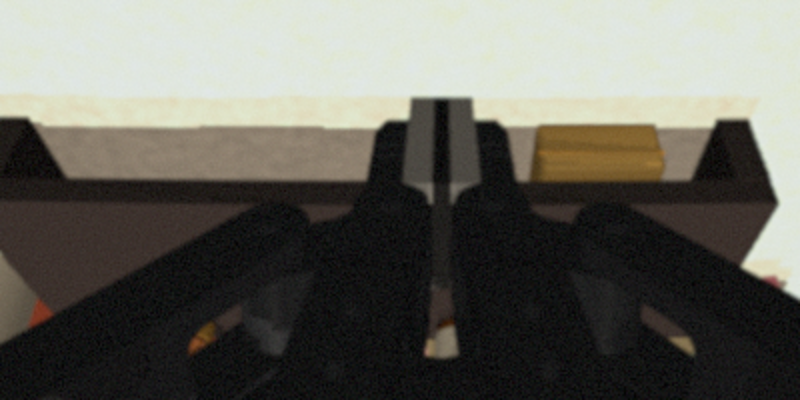

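Gold's rear base (600,125) lies behind the leg base line (740,121), so it is inside. Mint is hidden by the fingers for now. Next is navy.

```bash
python3 -m creep '{"delta_pos": [[-2,-2.5,-2],[-4,-5,-4],[-5,-7.5,-6],[-5.3,-10.2,-7.6],[-5.3,-10.2,-7.6],[-5.3,-10.2,-7.6],[-5.3,-10.2,-7.6],[-5.3,-10.2,-7.6]], "dr": [[0.06,0.11,-0.01],[0.12,0.22,-0.02],[0.18,0.33,-0.04],[0.265,0.434,-0.058],[0.265,0.434,-0.058],[0.265,0.434,-0.058],[0.265,0.434,-0.058],[0.265,0.434,-0.058]]}' 1; python3 tin.py 429.2 -28.6 -15.7;python3 - <<'E'
from meas import *
im=grab('wrist'); im['P']=cloud(im)
u,v=proj(im,[.45,-.034,.024])[0].round().astype(int); print(u,v,blob(im,(u,v),.024))
im=grab('top');print('pink',blob(im,(367,243),.024))
E
```

```text
clock: 31.9
position: [0.4049, -0.0206, 0.1059]
ee_rot: [0.699, 0.096, 0.702, -0.096]
contact_force: [0.5, 0.5, 0.0]
width: 0.0854
hover [405.1 -21.8 107. ] grip [405.1 -21.8   7. ]
t 31.9 pos mm [404.9 -20.6 105.9] yaw -15.61 toolx [-0.003  0.001 -1.   ] F [0.5 0.5 0. ] w 85.4 q6 -1.52
delta_pos [-0.11, -0.11, 0.06] dr [0.002, -0.003, 0.0]
delta_pos [9.89, -0.11, 0.09] dr [0.002, -0.003, 0.0]

320 311 [427.4 -26.6 -15.7  90.7  51.8]
pink [ 444.2 -144.6  -12.9   90.1   52. ]
```

```bash
python3 -m creep '{"delta_pos": [[3,0,0],[6,0,0],[8,0,0],[9.5,0,0],[9.9,0,0],[9.9,0,0]], "dr": [[0,0,0],[0,0,0],[0,0,0],[0,0,0],[0,0,0],[0,0,0]]}'; python3 -m creep '{"delta_pos": [[0,0,0],[0,0,0],[0,0,0],[0,0,0],[0,0,0],[-0.2,0,0]], "dr": [[0,0,0],[0,0,0],[0,0,0],[0,0,0],[0,0,0],[0,0,0]]}' -1 40; python3 go.py 510 13 10 -0.3 0 597 13 10 -0.3 0
```

```text
clock: 32.6
position: [0.405, -0.0211, 0.0073]
ee_rot: [0.699, 0.096, 0.702, -0.096]
contact_force: [-0.4, 0.3, -0.3]
width: 0.0852
clock: 33.2
position: [0.4055, -0.0215, 0.0099]
ee_rot: [0.7, 0.096, 0.701, -0.097]
contact_force: [0.8, -0.1, -0.9]
width: 0.0508
t 33.2 pos mm [405.5 -21.5   9.9] yaw -15.69 toolx [-0.001 -0.    -1.   ] F [ 0.8 -0.1 -0.9] w 50.8 q6 -1.52
delta_pos [-0.02, 6.15, 9.12] dr [-0.269, -0.001, 0.0]
delta_pos [-0.03, 8.5, 17.5] dr [-0.269, -0.001, 0.0]
```

```bash
python3 -m creep '{"delta_pos": [[0,0.7,1],[0,1.4,2],[0,2.1,3],[0,2.8,4],[0,3.5,5.1],[0,4.2,6.2],[0,4.9,7.3],[0,5.6,8.3],[0,6.15,9.1],[0,6.15,9.1]], "dr": [[-0.03,0,0],[-0.06,0,0],[-0.09,0,0],[-0.12,0,0],[-0.15,0,0],[-0.18,0,0],[-0.21,0,0],[-0.24,0,0],[-0.269,0,0],[-0.269,0,0]]}'; python3 -m creep '{"delta_pos": [[0,0,0],[0,0,0.9],[0,0,1.9],[0,0,2.9],[0,0,3.9],[0,0,4.9],[0,0,5.9],[0,0,6.9],[0,0,7.9],[0,0,8.5]], "dr": [[0,0,0],[0,0,0],[0,0,0],[0,0,0],[0,0,0],[0,0,0],[0,0,0],[0,0,0],[0,0,0],[0,0,0]]}'; python3 go.py 597 13 10 -0.3 0
```

```text
clock: 34.2
position: [0.5115, 0.0134, 0.0093]
ee_rot: [0.707, 0.001, 0.707, -0.001]
contact_force: [-0.7, -0.3, -1.4]
width: 0.0513
clock: 35.2
position: [0.5959, 0.0126, 0.0091]
ee_rot: [0.707, 0.002, 0.708, -0.002]
contact_force: [0.4, 0.4, -0.6]
width: 0.0513
t 35.2 pos mm [595.9  12.6   9.1] yaw -0.28 toolx [-0.001  0.    -1.   ] F [ 0.4  0.4 -0.6] w 51.3 q6 -1.66
delta_pos [-0.09, 0.04, 0.11] dr [0.0, -0.001, -0.0]
```

```bash
python3 -m creep '{"delta_pos": [[0.2,0,0],[0.2,0,0]], "dr": [[0,0,0],[0,0,0]]}';  python3 -m creep '{"delta_pos": [[0,0,0],[0,0,0],[0,0,0],[-4,0,0],[-7,0,0],[-7,0,0]], "dr": [[0,0,0],[0,0,0],[0,0,0],[0,0,0],[0,0,0],[0,0,0]]}' 1;  python3 -m creep '{"delta_pos": [[0,0,-2],[0,0,-4],[0,0,-5.5],[0,0,-5.5],[0,0,-5.5],[0,0,-5.5],[0,0,-5.5]], "dr": [[0,-0.12,0],[0,-0.24,0],[0,-0.36,0],[0,-0.437,0],[0,-0.437,0],[0,-0.437,0],[0,-0.437,0]]}' -1; python3 go.py 542 12.8 8 -0.3 25 606 12.8 8 -0.3 25
```

```text
clock: 35.4
position: [0.5971, 0.0126, 0.0085]
ee_rot: [0.708, 0.002, 0.706, -0.002]
contact_force: [2.2, 0.8, 4.5]
width: 0.051
clock: 36.0
position: [0.5977, 0.0124, 0.0812]
ee_rot: [0.709, 0.001, 0.705, -0.002]
contact_force: [-0.4, 0.0, -0.0]
width: 0.0854
clock: 36.7
position: [0.5421, 0.0126, 0.078]
ee_rot: [0.843, 0.001, 0.537, -0.002]
contact_force: [1.4, -0.3, 0.5]
width: -0.0001
t 36.7 pos mm [542.1  12.6  78. ] yaw -0.28 toolx [ 0.423 -0.002 -0.906] F [ 1.4 -0.3  0.5] w -0.1 q6 -1.86
delta_pos [6.34, 0.02, -2.97] dr [0.0, 0.0, 0.0]
delta_pos [9.04, 0.05, 2.83] dr [0.0, 0.0, 0.0]
```

```bash
python3 -m creep '{"delta_pos": [[1.5,0,-3],[3,0,-3],[5,0,-3],[6.3,0,-3],[6.3,0,-3]], "dr": [[0,0,0],[0,0,0],[0,0,0],[0,0,0],[0,0,0]]}'; python3 -m creep '{"delta_pos": [[0.4,0,0.8],[0.8,0,1.6],[1.1,0,2.3],[1.4,0,3],[1.7,0,3.6],[2,0,4.2],[2.3,0,4.8],[2.5,0,5.3],[2.7,0,5.8],[2.7,0,5.8]], "dr": [[0,0,0],[0,0,0],[0,0,0],[0,0,0],[0,0,0],[0,0,0],[0,0,0],[0,0,0],[0,0,0],[0,0,0]]}'; python3 -m creep '{"delta_pos": [[-0.8,0,-2],[-1.5,0,-4],[-5,0,-6],[-9,0,-6],[-12,0,-6],[-12,0,-6]], "dr": [[0,0,0],[0,0,0],[0,0,0],[0,0,0],[0,0,0],[0,0,0]]}'
python3 - <<'E'
from meas import *
im=grab('top');print('pink',blob(im,(367,243),.024)); print('washi',onz(im,[390,232.5],.015))
E
python3 tin.py 444.2 -144.6 -12.9
```

```text
clock: 37.2
position: [0.5411, 0.0129, 0.0061]
ee_rot: [0.843, 0.002, 0.539, -0.002]
contact_force: [-0.1, 0.4, 0.4]
width: -0.0001
clock: 38.2
position: [0.6042, 0.0125, 0.0077]
ee_rot: [0.843, 0.001, 0.537, -0.002]
contact_force: [0.4, 0.8, 0.7]
width: 0.0002
clock: 38.8
position: [0.4986, 0.013, 0.0946]
ee_rot: [0.845, 0.001, 0.535, -0.002]
contact_force: [0.8, 0.2, -0.1]
width: 0.0001
pink [ 444.3 -144.5  -13.2   90.    52. ]
washi [[ 0.50065828 -0.19799926  0.015     ]]
hover [ 419.8 -139.   107. ] grip [ 419.8 -139.     7. ]
t 38.85 pos mm [498.6  13.   93.1] yaw -0.28 toolx [ 0.426 -0.003 -0.905] F [-0.2  1.   0.6] w -0.1 q6 -1.89
delta_pos [-4.57, -15.24, -6.48] dr [0.217, 0.438, -0.048]
delta_pos [4.48, -15.23, -10.73] dr [0.217, 0.438, -0.048]
```

```bash
python3 -m creep '{"delta_pos": [[-2,-4,-2],[-4,-7.5,-4],[-4.5,-11,-5],[-4.57,-15.2,-6.5],[-4.57,-15.2,-6.5],[-4.57,-15.2,-6.5],[-4.57,-15.2,-6.5],[-4.57,-15.2,-6.5],[-4.57,-15.2,-6.5]], "dr": [[0.05,0.11,-0.01],[0.1,0.22,-0.02],[0.15,0.33,-0.04],[0.217,0.438,-0.048],[0.217,0.438,-0.048],[0.217,0.438,-0.048],[0.217,0.438,-0.048],[0.217,0.438,-0.048],[0.217,0.438,-0.048]]}' 1; python3 tin.py 444.2 -144.5 -13;python3 - <<'E'
from meas import *
im=grab('wrist'); im['P']=cloud(im)
u,v=proj(im,[.465,-.150,.024])[0].round().astype(int); print(u,v,blob(im,(u,v),.024))
E
```

```text
clock: 39.75
position: [0.4187, -0.1373, 0.1049]
ee_rot: [0.701, 0.079, 0.705, -0.079]
contact_force: [0.4, -0.4, 0.3]
width: 0.0855
hover [ 419.8 -138.9  107. ] grip [ 419.8 -138.9    7. ]
t 39.75 pos mm [ 418.7 -137.3  104.9] yaw -12.82 toolx [-0.005  0.001 -1.   ] F [ 0.4 -0.4  0.3] w 85.5 q6 -1.82
delta_pos [-0.21, -0.13, 0.15] dr [0.003, -0.005, 0.0]
delta_pos [9.79, -0.13, 0.2] dr [0.003, -0.005, 0.0]

318 313 [ 443.5 -141.8  -12.9   91.5   51.8]
```

```bash
python3 -m creep '{"delta_pos": [[3,0,0],[6,0,0],[8,0,0],[9.5,0,0],[9.8,0,0],[9.8,0,0]], "dr": [[0,0,0],[0,0,0],[0,0,0],[0,0,0],[0,0,0],[0,0,0]]}'; python3 -m creep '{"delta_pos": [[0,0,0],[0,0,0],[0,0,0],[0,0,0],[0,0,0],[-0.2,0,0]], "dr": [[0,0,0],[0,0,0],[0,0,0],[0,0,0],[0,0,0],[0,0,0]]}' -1 40; python3 go.py 425 -54 10 -0.3 0 510 -54 10 -0.3 0 597 -54 10 -0.3 0
```

```text
clock: 40.4
position: [0.4185, -0.138, 0.007]
ee_rot: [0.701, 0.079, 0.705, -0.079]
contact_force: [0.3, -0.3, -0.1]
width: 0.0852
clock: 41.0
position: [0.4189, -0.1385, 0.0096]
ee_rot: [0.701, 0.079, 0.704, -0.08]
contact_force: [-0.4, 0.2, -1.3]
width: 0.0512
t 41.0 pos mm [ 418.9 -138.5    9.6] yaw -12.91 toolx [-0.004  0.    -1.   ] F [-0.4  0.2 -1.3] w 51.2 q6 -1.82
delta_pos [-0.04, 8.37, -1.29] dr [-0.22, -0.004, 0.0]
delta_pos [-0.08, 10.27, 6.99] dr [-0.22, -0.004, 0.0]
delta_pos [-0.11, 12.22, 15.47] dr [-0.22, -0.004, 0.0]
```

```bash
python3 -m creep '{"delta_pos": [[0,1.5,-0.3],[0,3,-0.6],[0,4.5,-0.9],[0,6,-1.1],[0,7.3,-1.2],[0,8.4,-1.3],[0,8.9,1.2],[0,9.4,3.2],[0,9.9,5.2],[0,10.27,7]], "dr": [[-0.03,0,0],[-0.06,0,0],[-0.09,0,0],[-0.12,0,0],[-0.15,0,0],[-0.18,0,0],[-0.21,0,0],[-0.22,0,0],[-0.22,0,0],[-0.22,0,0]]}'; python3 -m creep '{"delta_pos": [[0,0,0],[0,0,0.9],[0,0,1.9],[0,0,2.9],[0,0,3.9],[0,0,4.9],[0,0,5.9],[0,0,6.9],[0,0,7.9],[0,0,8.5]], "dr": [[0,0,0],[0,0,0],[0,0,0],[0,0,0],[0,0,0],[0,0,0],[0,0,0],[0,0,0],[0,0,0],[0,0,0]]}'; python3 go.py 597 -54 10 -0.3 0
```

```text
clock: 42.0
position: [0.511, -0.0538, 0.0087]
ee_rot: [0.706, 0.002, 0.709, -0.001]
contact_force: [0.2, 0.6, -0.3]
width: 0.0511
clock: 43.0
position: [0.5962, -0.0545, 0.0082]
ee_rot: [0.706, 0.002, 0.709, -0.002]
contact_force: [-0.2, 0.3, 0.7]
width: 0.0509
t 43.0 pos mm [596.2 -54.5   8.2] yaw -0.3 toolx [-0.004  0.    -1.   ] F [-0.2  0.3  0.7] w 50.9 q6 -1.77
delta_pos [-0.18, 0.05, 0.08] dr [-0.0, -0.004, -0.0]
```

```bash
python3 -m creep '{"delta_pos": [[0.1,0,0],[0.1,0,0]], "dr": [[0,0,0],[0,0,0]]}';  python3 -m creep '{"delta_pos": [[0,0,0],[0,0,0],[0,0,0],[-4,0,0],[-7,0,0],[-7,0,0]], "dr": [[0,0,0],[0,0,0],[0,0,0],[0,0,0],[0,0,0],[0,0,0]]}' 1;  python3 -m creep '{"delta_pos": [[0,0,-2],[0,0,-4],[0,0,-5.5],[0,0,-5.5],[0,0,-5.5],[0,0,-5.5],[0,0,-5.5]], "dr": [[0,-0.12,0],[0,-0.24,0],[0,-0.36,0],[0,-0.437,0],[0,-0.437,0],[0,-0.437,0],[0,-0.437,0]]}' -1; python3 go.py 542 -54.3 8 -0.3 25 606 -54.3 8 -0.3 25
```

```text
clock: 43.2
position: [0.5968, -0.0546, 0.0081]
ee_rot: [0.707, 0.002, 0.707, -0.002]
contact_force: [2.7, 0.3, 4.0]
width: 0.0506
clock: 43.8
position: [0.5981, -0.0551, 0.0813]
ee_rot: [0.708, 0.002, 0.706, -0.002]
contact_force: [1.1, 0.0, 0.3]
width: 0.0853
clock: 44.5
position: [0.5424, -0.0548, 0.0782]
ee_rot: [0.843, 0.001, 0.539, -0.002]
contact_force: [-0.2, -0.6, -0.1]
width: -0.0
t 44.5 pos mm [542.4 -54.8  78.2] yaw -0.29 toolx [ 0.42  -0.002 -0.908] F [-0.2 -0.6 -0.1] w -0.0 q6 -2.18
delta_pos [6.35, 0.05, -2.98] dr [0.0, -0.003, 0.0]
delta_pos [9.04, 0.08, 2.83] dr [0.0, -0.003, 0.0]
```

```bash
python3 -m creep '{"delta_pos": [[1.5,0,-3],[3,0,-3],[5,0,-3],[6.3,0,-3],[6.3,0,-3]], "dr": [[0,0,0],[0,0,0],[0,0,0],[0,0,0],[0,0,0]]}'; python3 -m creep '{"delta_pos": [[0.4,0,0.8],[0.8,0,1.6],[1.1,0,2.3],[1.4,0,3],[1.7,0,3.6],[2,0,4.2],[2.3,0,4.8],[2.5,0,5.3],[2.7,0,5.8],[2.7,0,5.8]], "dr": [[0,0,0],[0,0,0],[0,0,0],[0,0,0],[0,0,0],[0,0,0],[0,0,0],[0,0,0],[0,0,0],[0,0,0]]}'; python3 -m creep '{"delta_pos": [[-0.8,0,-2],[-1.5,0,-4],[-5,1,-6],[-9,3,-6],[-12,6,-6],[-15,9,-6],[-18,10,-6],[-18,10,-6],[-18,10,-6]], "dr": [[0,0,0],[0,0,0],[0,0,0],[0,0.1,0],[0,0.2,0],[0,0.3,0],[0,0.4,0],[0,0.437,0],[0,0.437,0]]}'
python3 go.py 482 364 150 0 0
python3 - <<'E'
from h import *
im=grab('wrist'); cv2.imwrite('pics/w12.png',im['pixels'])
E
```

```text
clock: 45.0
position: [0.5413, -0.0541, 0.0063]
ee_rot: [0.842, 0.002, 0.54, -0.002]
contact_force: [0.3, -0.0, 0.2]
width: 0.0001
clock: 46.0
position: [0.6044, -0.0547, 0.0077]
ee_rot: [0.843, 0.001, 0.539, -0.002]
contact_force: [0.3, 0.2, 0.1]
width: -0.0
clock: 46.9
position: [0.4777, 0.0474, 0.1494]
ee_rot: [0.708, 0.001, 0.706, -0.001]
contact_force: [0.7, -0.2, -0.3]
width: -0.0001
t 46.9 pos mm [477.7  47.4 149.4] yaw -0.17 toolx [ 0.003  0.    -1.   ] F [ 0.7 -0.2 -0.3] w -0.1 q6 -1.61
delta_pos [-0.04, 31.66, 0.33] dr [-0.003, 0.003, -0.0]
```

View pics/w12.png

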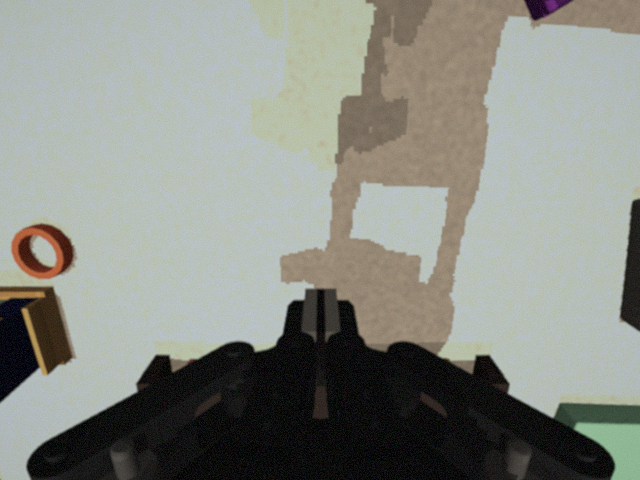

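```bash
python3 go.py 480 160 100 0 25
```

```text
t 46.95 pos mm [476.   46.8 147.3] yaw -0.2 toolx [-0.  0. -1.] F [ 0.5 -0.3 -0.2] w 0.1 q6 -1.62
delta_pos [4.73, 11.32, 0.36] dr [-0.004, -0.436, 0.0]
```

```bash
python3 -m creep '{"delta_pos": [[1,3,0],[2,6,0],[3,9,0],[4.7,11.3,0.4],[4.7,11.3,0.4],[4.7,11.3,0.4],[4.7,11.3,0.4]], "dr": [[0,-0.11,0],[0,-0.22,0],[0,-0.33,0],[0,-0.436,0],[0,-0.436,0],[0,-0.436,0],[0,-0.436,0]]}'
python3 - <<'E'
from h import *
im=grab('wrist'); cv2.imwrite('pics/w13.png',cv2.resize(im['pixels'][250:400,0:480],None,fx=1.66,fy=2.5))
E
```

```text
clock: 47.65
position: [0.4793, 0.1586, 0.0993]
ee_rot: [0.842, 0.002, 0.539, -0.002]
contact_force: [0.3, 0.5, -0.3]
width: -0.0001
```

View pics/w13.png

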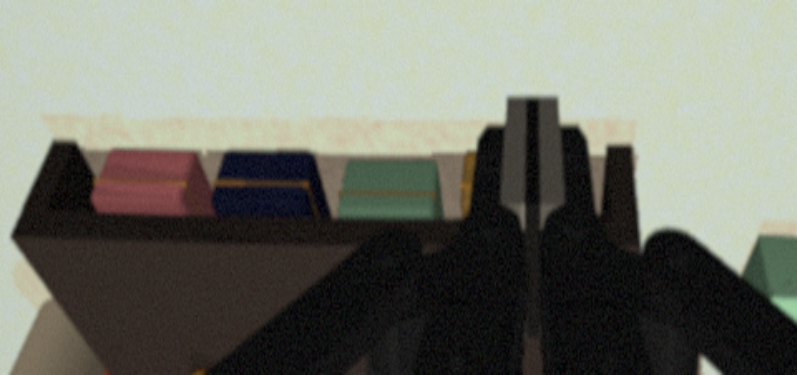

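Pink (155,170), navy (265,180), mint (390,185) and gold (470,175) all have their rear bases behind the line joining the leg bases, about 142–146. So all four are inside by roughly 4–7 mm. Next is the button.

```bash
python3 go.py 481 362 150 0 0
```

```text
t 47.7 pos mm [479.9 158.5  99.7] yaw -0.4 toolx [ 0.419 -0.002 -0.908] F [-0.1 -0.4  0.2] w -0.1 q6 -1.08
delta_pos [-4.57, 20.36, 2.07] dr [-0.007, 0.432, 0.0]
```

```bash
python3 -m creep '{"delta_pos": [[-3,1,0.5],[-4.5,5,1],[-4.57,10,2],[-4.57,14,2.07],[-4.57,18,2.07],[-4.57,20.4,2.07],[-4.57,20.4,2.07],[-4.57,20.4,2.07],[-4.57,20.4,2.07]], "dr": [[0,0,0],[0,0.1,0],[0,0.2,0],[0,0.3,0],[0,0.4,0],[0,0.432,0],[0,0.432,0],[0,0.432,0],[0,0.432,0]]}'
python3 - <<'E'
from h import *
im=grab('wrist'); P=cloud(im)
hsv=cv2.cvtColor(im['pixels'],cv2.COLOR_BGR2HSV)
m=cv2.inRange(hsv,(45,130,40),(80,255,255)); n,l,st,c=cv2.connectedComponentsWithStats(m)
for i in range(1,n):
    if st[i,4]>150:
        z=np.median(P[l==i][:,2]); print(st[i],c[i].round(),z.round(4),P[l==i][:,2].max().round(3)); print(onz(im,c[i],z).round(4), [P[l==i][:,k].min().round(3) for k in (0,1)],[P[l==i][:,k].max().round(3) for k in (0,1)])
cv2.imwrite('pics/w14.png',im['pixels'])
E
python3 go.py
```

```text
clock: 48.6
position: [0.4792, 0.3616, 0.1493]
ee_rot: [0.707, 0.002, 0.708, -0.002]
contact_force: [-0.3, -0.2, -0.5]
width: -0.0002
[ 301  222   42   42 1396] [321. 243.] 0.0549 0.293
[[0.4795 0.3621 0.0549]] [np.float64(0.402), np.float64(0.347)] [np.float64(0.499), np.float64(0.377)]
t 48.65 pos mm [479.  361.6 149.5] yaw -0.38 toolx [-0.001  0.    -1.   ] F [-0.2  0.4 -0. ] w 0.2 q6 -1.03
```

```bash
python3 -m creep '{"delta_pos": [[3,0,0],[6,0,0],[8,0,0],[9,0,0],[9,0,0]], "dr": [[0,0,0],[0,0,0],[0,0,0],[0,0,0],[0,0,0]]}'; python3 -m creep '{"delta_pos": [[0.2,0,0],[0.4,0,0],[0.5,0,0],[0.5,0,0]], "dr": [[0,0,0],[0,0,0],[0,0,0],[0,0,0]]}'; python3 -m creep '{"delta_pos": [[0.1,0,0],[0.2,0,0],[0.3,0,0],[0.3,0,0]], "dr": [[0,0,0],[0,0,0],[0,0,0],[0,0,0]]}'
```

```text
clock: 49.15
position: [0.4781, 0.3619, 0.0584]
ee_rot: [0.706, 0.002, 0.708, -0.002]
contact_force: [0.6, -0.8, -0.4]
width: -0.0001
clock: 49.55
position: [0.4793, 0.3633, 0.0547]
ee_rot: [0.707, 0.002, 0.707, -0.001]
contact_force: [0.6, -1.0, 0.3]
width: 0.0001
clock: 49.95
position: [0.4793, 0.3634, 0.0514]
ee_rot: [0.707, 0.002, 0.707, -0.002]
contact_force: [-0.0, 0.2, 3.3]
width: 0.0001
```

```bash
python3 -m creep '{"delta_pos": [[0.1,0,0],[0.2,0,0],[0.3,0,0],[0.3,0,0]], "dr": [[0,0,0],[0,0,0],[0,0,0],[0,0,0]]}'; python3 -m creep '{"delta_pos": [[0.1,0,0],[0.2,0,0],[0.25,0,0],[0.25,0,0],[0.25,0,0]], "dr": [[0,0,0],[0,0,0],[0,0,0],[0,0,0],[0,0,0]]}'
```

```text
clock: 50.35
position: [0.4793, 0.3634, 0.0484]
ee_rot: [0.707, 0.002, 0.707, -0.002]
contact_force: [0.1, 0.3, 4.7]
width: -0.0002
clock: 50.85
position: [0.4794, 0.3635, 0.0479]
ee_rot: [0.707, 0.002, 0.707, -0.001]
contact_force: [-2.4, -1.5, 15.1]
width: -0.0001
```

The button is on its stop, at 15 N with no further travel. I'll let it up and take a final look.

```bash
python3 -m creep '{"delta_pos": [[-0.5,0,0],[-2,0,0],[-5,0,0],[-10,0,0],[-14,0,-4],[-16,0,-8],[-16,0,-12],[-16,0,-14],[-16,0,-14],[-16,0,-14]], "dr": [[0,0,0],[0,0,0],[0,0,0],[0,0,0],[0,0,0],[0,0,0],[0,0,0],[0,0,0],[0,0,0],[0,0,0]]}'; python3 - <<'E'
from meas import *
im=grab('top'); P=im['P']=cloud(im)
print('row',blob(im,(432,197),.079),'shelf',blob(im,(284,165),.042),'button z',np.median(P[240:246,146:152,2]))
cv2.imwrite('pics/top9.png',cv2.resize(im['pixels'][100:400,120:520],None,fx=2,fy=2))
E
```

```text
clock: 51.85
position: [0.3396, 0.3638, 0.2052]
ee_rot: [0.707, 0.002, 0.707, -0.002]
contact_force: [0.0, 1.7, 0.7]
width: 0.0001
row [ 578.7 -329.9   89.4  100.6   60.5] shelf [675.7  46.3  89.6 324.6 131.4] button z 0.05439574114424073
```

View pics/top9.png

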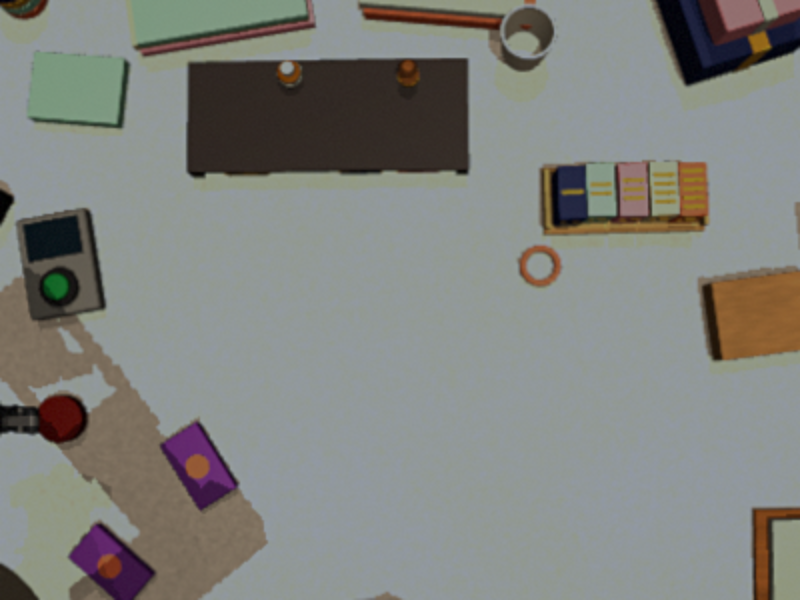

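The final top view shows the row in order 1–5 at (632,190). No tin protrudes past the shelf front at (330,172), the button is up at (57,287), and the bystanders look undisturbed.

```bash
python3 -c "
from rig import manip
print(manip.sign_off())"
```

```text
the job is handed in; nothing more can be done
None
```

I put everything away and handed the job in after about 52 s on the robot's clock. All four tins were present.

- **Tins:** Gold, mint, navy and pink are side by side under the shelf. In the close wrist view their rear ends lie about 4–7 mm behind its front edge, and in the last top view none sticks out.
- **Card row:** I slid 1 and 2 one way and 4 and 5 the other, then set the pink set between mint green and cream. The last top view shows all five in order 1–5, and their tops matched standing height.
- **Button:** I pressed it onto its stop, where it took 15 N with no further travel. It came back up, with its top at about 54 mm as before.
- **Other things:** The purple look-alikes and the other bystanders looked undisturbed in the last top view.

**What didn't go to plan:**
- **Gold grip:** The first grasp of the gold tin, with the tool tilted, stopped about 10 mm higher than commanded. It held, and I grasped the other tins with the tool upright.
- **Row measurement:** The last row measurement read 101 mm rather than the full 160 mm or so, because it split at a gap between cards. I judged the order and count from the picture instead.

I saw no knocked tin and no slackened grip.

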